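Stack the sharpening stones on their rack, one of them out of the clamp jig

TASK

Put the four sharpening stones away on the wooden rack as one neat stack, largest at the bottom and each next smaller one on top, every stone centred on the one below and lying lengthways along the rack. The second largest is still held in the jig: swing the clamp bar up, leave it up, and slide the stone out from beneath it. The stones are brittle, so set them down and do not drop them, and do not push away or knock over the oil bottle.

Things in the scene. Friction and masses are not known exactly. Their poses are not given: they have to be found in the camera images.
- stone_xl_mid (a point): pale grey rectangular sharpening stone, 140 x 60 x 20 mm, 0.40 kg, the largest of four (length x width x thickness). Point at its very centre, half-way up (10 mm above its underside). x along its length, y across its width, z up. Lies flat on the bench at the start.
- stone_l_mid (a point): pale grey rectangular sharpening stone, 120 x 50 x 20 mm, 0.29 kg, the second largest (length x width x thickness). Point at its very centre, half-way up (10 mm above its underside). x along its length, y across its width, z up. At the start it lies in the jig (see jig) with its x along the jig's x, its underside 20 mm above the bench.
- stone_m_mid (a point): pale grey rectangular sharpening stone, 100 x 40 x 20 mm, 0.19 kg, the third in size (length x width x thickness). Point at its very centre, half-way up (10 mm above its underside). x along its length, y across its width, z up. Lies flat on the bench at the start.
- stone_s_mid (a point): pale grey rectangular sharpening stone, 70 x 30 x 20 mm, 0.10 kg, the smallest (length x width x thickness). Point at its very centre, half-way up (10 mm above its underside). x along its length, y across its width, z up. Lies flat on the bench at the start.
- rack_top (a point): fixed wooden rack for the stones: a flat board 180 (x) x 100 (y) x 10 mm on the bench with a dark cleat 12 mm thick and 10 mm high across each end (154 mm clear between them), the long sides open. Point at the centre of the board's upper face, 10 mm above the bench; x along the board, z up.
- jig: fixed aluminium clamp jig. Origin on the bench, z up. All in its frame, mm: foot plate x -35 to 70, y -60 to 75, 12 thick. The second largest stone lies along x on a tongue 34 wide, top face at z 20, x -100 to 55; its centre starts near x -12, a stop is at x 52. The clamp's hinge line runs along x through (25, 60, 56). The stone can leave only towards -x (see jig_mouth).
- jig_mouth (a point): open end of the jig's two side rails, jig's point (-10, 0, 30) mm, x and z as the jig's. The rails run from here 60 mm to +x, 2 mm play beside the stone, outer faces at y -35 and 35, tops at 46 mm; lips overhang the stone's edges by 4 mm, 2 mm above it, so it cannot be lifted there. About 60 mm of stone sticks out to -x, free to grip. Slid 65 mm to -x it is clear and still rests on the tongue.
- clamp (a joint): clamp bar of the jig, rad: 0 = down on the stone (start), grows as it swings up, stop at 1.45. Hinge line along the jig's x (see jig); the free end with the handle is on the jig's -y side and swings up and over towards +y. The hinge is stiff: the bar stays where it is left; about 2 N at the handle lifts it.
- clamp_handle (a point): centre of the black barrel handle on the clamp bar: a cylinder 28 mm long along the jig's x, 18 mm in diameter, on a stem; steel bar below it 20 mm wide, 8 mm thick. 118 mm along the bar from the hinge line, 26 mm above the bar's mid-plane (82 mm above the bench with the bar down). Pinched by its flat ends it can turn between the fingers as the bar swings.
- oil_mid (a point): small amber oil bottle standing on the bench at the back, 36 mm in diameter, 85 mm high: to be left standing where it is. Point at its centre, half-way up.
Not all that is in view belongs to the job. Of the things shaped like the part that bears rack_top, the wooden one is meant.

How it is judged:
By the outcome, as a careful person would: the job done as asked, in the order asked, and still so for the second after the job is handed in, with the robot touching nothing.
It also fails if it takes over 136 s, if anything falls off the work surface, if the arm or the gripper's body presses on something with over 40 N, if the wrist force passes 120 N, or if a joint passes its speed limit or range.

ROBOT

A 6-joint arm with a two-finger parallel gripper is mounted at the origin on the work surface. World frame = base frame: x ahead of the robot, y to its left, z up, the work surface at z = 0. Lengths are in mm, angles in rad, forces in N, time in s.
With the tool pointing down it reaches from about 275 to 1000 mm from the base axis. Payload 8.4 kg.
Tool frame: the origin (TCP) lies at the very end of the fingers, on their centre line; the grasp point (between the pads) lies 19 mm behind it; x points along the fingers, y is the direction in which the jaws open and shut, and the axes are right-handed (so a half turn about x gives the same grasp; the last joint's range is limited). The gripper opens to 85 mm and grips with 20 to 120 N. Pads are 22 mm wide; open, the fingers measure 114 mm over their backs; the gripper's body (76 mm by 85 mm) begins 54 mm behind the grasp point. The pads swing forward as they close: fully open they stand 13 mm farther back than shut.
Start: joints at [-1.32, 0.353, 1.633, -0, 1.155, -0.002], TCP at [156.321, -605.138, 231.281] pointing down, gripper open.
Joint ranges: [-2.63, 2.63], [-0.92, 2.1], [0.06, 2.66], [-1.3, 4.44], [0, 2.69], [-3.02, 3.02]. Speed limits (rad/s): [2.22, 2.22, 2.79, 3.14, 3.14, 3.14].

INTERFACE

Orientations are given as [roll, pitch, yaw] about the fixed x, y, z axes, in that order (R = Rz(yaw) Ry(pitch) Rx(roll)).
In Python, from rig import r, grab_frame, camera_params, sign_off gives the robot as it stands.
- The arm moves only by the tool drive_tool, never from a script. Its argument "rows" is one flat list of numbers, 7 for each row, row after row: the shift along the tool's x, y, z in mm, then the turn, a rotation vector about the tool's x, y, z in degrees, then the opening in per cent of the stroke, from 0 (shut) to 100 (fully open). In form: [x, y, z, rx, ry, rz, fingers, x, y, z, rx, ry, rz, fingers, ...]. A call has 1 to 10 rows; each row is the pose to reach, as a shift and turn from the pose measured when the call began, along the tool's axes at that moment; what a row does not reach only later rows make up. A row lasts 1/8 s, in which the tool goes at most 62.5 mm and 10.7 degrees, less where a joint would pass 70% of its speed; a pose out of reach is approached as far as the arm can. A call with a gripper value outside its range is refused whole. The fingers move at their own pace and stop on an object; "newtons" is the grip in N (left out, the last holds). Time passes only in rows, so rows that repeat a pose let the fingers close. It gives the time, the measured TCP pose, the force and the opening at its end, in the units of the state.
- r.sense(): the state, without advancing time (a new reading comes with each control period).
- grab_frame(name): name is "scene" or "top"; returns the picture (384x512x3 uint8, red, green, blue); there is no depth.
- camera_params(name): a dict with "vertical_fov" (degrees; the focal length in pixels is half the picture's height over the tangent of half this angle, whatever the lens; pixels are square), "cx", "cy" (the principal point, pixels), "k1" (the pictures are not rectified: a ray, as slopes to the right and down, at radius r is drawn at 1 + k1 r^2 times it, then the intrinsics apply), "pose" (4x4, takes a point from camera to world coordinates). Camera axes: x right, y down, z forward; pixel columns grow to the right and rows downward; lengths in mm; the calibration is good to about 2 mm. A picture is of the moment at which its call begins. camera_params takes no time and is no camera call.
- sign_off(): hands the job in, once; it reports no verdict.
The state is a dict: "clock": time; "qpos": joint angles; "qvel": joint speeds; "joint_efforts": joint torques, N m; "eef_pos": TCP position; "tcp_rot": TCP orientation; "contact_force": force on the tool from outside, world axes, zero at the start; "wrist_torque": the same for the moment, N m; "opening": opening from 0.0 (shut) to 1.0 (fully open).
Only numpy, scipy, OpenCV 4.12 (cv2) and the standard library are available. Lean on these libraries where they do the work, as an engineer would, in place of code of your own. Each camera call takes 0.05 s, during which the arm holds its last target.

## Working session

There is one attempt and no reset: what is moved stays moved. The work goes in short steps, Python scripts to look and compute and a tool call to move; the robot and the scene stay as the last step left them, time stands still between calls to the robot, and variables do not carry over. Pictures are saved under pics/ and viewed, and the job is handed in when it is done.

Besides the shell and the picture viewer there is one more tool, called by a JSON object that holds its "fn" and its "kwargs". drive_tool: Moves the arm, as the interface text tells. Its arguments: {"type":"object","properties":{"rows":{"type":"array","items":{"type":"number"}},"newtons":{"type":"number"}},"required":["rows"]}

```bash
mkdir -p pics; ls
python3 - <<'E'
from rig import r, grab_frame, camera_params
import cv2,numpy as np
for n in("scene","top"):
    f=grab_frame(n); cv2.imwrite(f"pics/{n}0.png",f[:,:,::-1]); print(n,camera_params(n))
print(r.sense())
E
```

```text
pics
scene {'vertical_fov': 57.531158537983515, 'cx': 255.8941021340585, 'cy': 190.46349825440362, 'k1': -0.05566824157557508, 'pose': array([[ 2.20343915e-01,  6.88609073e-01, -6.90844485e-01,
         1.15860232e+03],
       [ 9.75309088e-01, -1.66323868e-01,  1.45287834e-01,
        -1.44060654e+02],
       [-1.48574062e-02, -7.05800195e-01, -7.08255139e-01,
         7.39479612e+02],
       [ 0.00000000e+00,  0.00000000e+00,  0.00000000e+00,
         1.00000000e+00]])}
top {'vertical_fov': 52.66619765348974, 'cx': 254.0531191094724, 'cy': 190.88783340466918, 'k1': -0.09695628336895964, 'pose': array([[ 2.38477637e-02, -9.90570836e-01,  1.34909982e-01,
         4.19190928e+02],
       [-9.99643882e-01, -2.20115026e-02,  1.50864937e-02,
        -1.21981283e+01],
       [-1.19746693e-02, -1.35221717e-01, -9.90743001e-01,
         1.05718508e+03],
       [ 0.00000000e+00,  0.00000000e+00,  0.00000000e+00,
         1.00000000e+00]])}
{'clock': 0.1, 'qpos': array([-1.32039454e+00,  3.53584198e-01,  1.63405444e+00,  2.84975410e-07,
        1.15522189e+00, -2.40701809e-03]), 'qvel': array([-0.00130275, -0.00078516, -0.00248181, -0.0002419 ,  0.00115305,
        0.00069481]), 'joint_efforts': array([ 4.03246977e-04, -6.06358194e+01, -3.42818999e+01,  9.60953889e-05,
        3.93227252e-03, -6.80034162e-06]), 'eef_pos': array([ 156.21655886, -604.71599569,  230.63572607]), 'tcp_rot': array([-1.57340886,  1.56952845,  1.82099248]), 'contact_force': array([0.23637517, 0.23964986, 0.93864863]), 'wrist_torque': array([ 0.00623932, -0.01578967,  0.0374363 ]), 'opening': 0.99916737807858}
```

View pics/scene0.png

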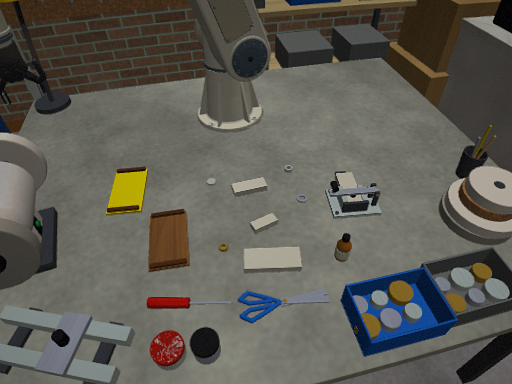

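View pics/top0.png

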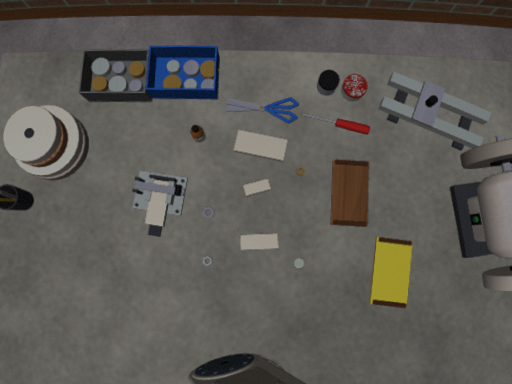

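```bash
cat > h.py <<'E'
import cv2,numpy as np
from scipy.spatial.transform import Rotation as R
from rig import r,grab_frame,camera_params
def K(n):
    p=camera_params(n); f=192/np.tan(np.radians(p['vertical_fov']/2))
    return np.array([[f,0,p['cx']],[0,f,p['cy']],[0,0,1.]]),np.array([p['k1'],0,0,0.]),p['pose']
def onto(n,px,z):
    k,d,T=K(n); u=cv2.undistortPoints(np.float64(px).reshape(-1,1,2),k,d)[:,0]
    v=np.c_[u,np.ones(len(u))]@T[:3,:3].T; o=T[:3,3]
    return o+v*((z-o[2])/v[:,2])[:,None]
def proj(n,P):
    k,d,T=K(n); Ti=np.linalg.inv(T); rv=cv2.Rodrigues(Ti[:3,:3])[0]
    return cv2.projectPoints(np.float64(P).reshape(-1,1,3),rv,Ti[:3,3],k,d)[0][:,0]
def tri(p1,p2,n1="scene",n2="top"):
    A=[];b=[]
    for n,p in((n1,p1),(n2,p2)):
        k,d,T=K(n);u=cv2.undistortPoints(np.float64(p).reshape(1,1,2),k,d)[0,0]
        v=T[:3,:3]@np.r_[u,1];v/=np.linalg.norm(v);M=np.eye(3)-np.outer(v,v);A.append(M);b.append(M@T[:3,3])
    return np.linalg.lstsq(np.vstack(A),np.hstack(b),rcond=None)[0]
def crop(img,x0,y0,w,h,s,fn):
    cv2.imwrite(fn,cv2.resize(img[y0:y0+h,x0:x0+w],None,fx=s,fy=s,interpolation=cv2.INTER_CUBIC))
E
python3 - <<'E'
from h import *
t=cv2.imread('pics/top0.png');s=cv2.imread('pics/scene0.png')
a=cv2.resize(t[160:245,115:215],None,fx=6,fy=6,interpolation=cv2.INTER_CUBIC)
cv2.imwrite('pics/c1.png',a)
cv2.imwrite('pics/c2.png',cv2.resize(s[155:270,310:410],None,fx=5,fy=5,interpolation=cv2.INTER_CUBIC))
# stones
hsv=cv2.cvtColor(t,cv2.COLOR_BGR2HSV)
for n,im in(("top",t),("scene",s)):
    hsv=cv2.cvtColor(im,cv2.COLOR_BGR2HSV)
    m=cv2.inRange(hsv,(10,5,150),(40,70,255)); 
    cs=cv2.findContours(m,0,2)[0]
    for c in cs:
        if cv2.contourArea(c)<100: continue
        rc=cv2.minAreaRect(c); print(n,cv2.contourArea(c),rc)
        # rectify contour onto z=20
        if n=="top":
            P=onto(n,c[:,0,:],20)[:,:2].astype(np.float32)
            print('   z20',cv2.minAreaRect(P))
E
```

```text
top 438.0 ((258.8412170410156, 241.3715057373047), (13.56689167022705, 36.0118408203125), 87.79740142822266)
   z20 ((425.46502685546875, -12.326221466064453), (35.83033752441406, 95.53882598876953), 3.5228989124298096)
top 466.0 ((156.2567596435547, 208.45945739746094), (17.09749412536621, 31.400205612182617), 9.462322235107422)
   z20 ((506.7847900390625, 267.2979431152344), (47.226715087890625, 85.21038055419922), 82.56055450439453)
top 193.0 ((256.4307861328125, 186.7461395263672), (9.209107398986816, 24.11909294128418), 74.74488067626953)
   z20 ((571.8718872070312, -2.5420150756835938), (25.132673263549805, 65.13800811767578), 16.663673400878906)
top 889.5 ((260.2679748535156, 144.5382080078125), (48.96302032470703, 19.517671585083008), 11.689369201660156)
   z20 ((689.4041748046875, -10.257095336914062), (134.5347900390625, 55.151302337646484), 79.10902404785156)
top 2899.0 ((40.5, 140.0), (68.0, 73.0), 90.0)
   z20 ((695.4844970703125, 622.8384399414062), (230.31581115722656, 200.9690704345703), 89.56096649169922)
scene 1062.0 ((272.20977783203125, 257.29296875), (20.18878936767578, 57.03499221801758), 88.09085083007812)
scene 180.0 ((263.5574035644531, 220.63116455078125), (8.588974952697754, 25.938705444335938), 66.37062072753906)
scene 690.5 ((478.45001220703125, 210.35000610351562), (74.89193725585938, 29.75796127319336), 41.09950637817383)
scene 260.0 ((248.5512237548828, 184.23902893066406), (9.219281196594238, 34.223087310791016), 77.90524291992188)
scene 222.0 ((346.0610046386719, 180.0487823486328), (16.012571334838867, 18.883792877197266), 83.6598129272461)
scene 1210.5 ((490.5, 185.5), (39.0, 41.0), 90.0)
scene 491.5 ((8.5, 188.0), (52.0, 17.0), 90.0)
scene 126.5 ((12.198031425476074, 137.5853271484375), (25.681137084960938, 7.344150066375732), 10.784297943115234)
scene 326.5 ((229.79052734375, 117.31047821044922), (21.67292594909668, 63.27096176147461), 87.1375961303711)
```

View pics/c1.png

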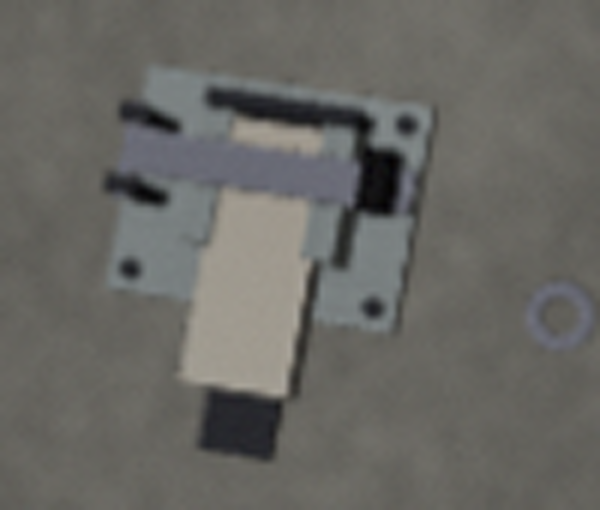

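View pics/c2.png

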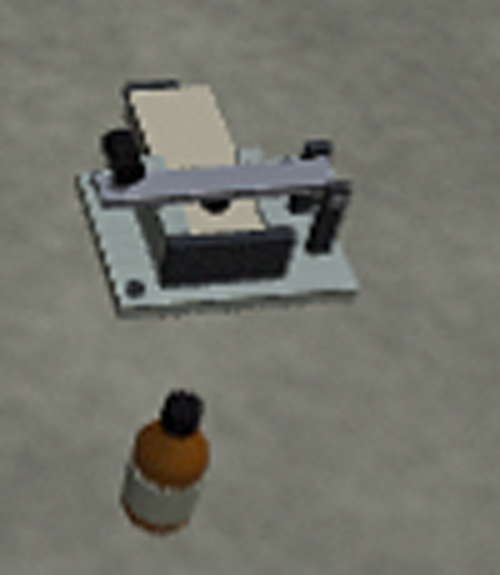

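```bash
cat > fit.py <<'E'
from h import *
def stones(n,fn,pts,z,s=8,verbose=True,hw=40,hs=None):
    im=cv2.imread(fn) if isinstance(fn,str) else fn
    out=[]
    for (x,y) in pts:
        x0,y0=max(0,int(x)-hw),max(0,int(y)-hw); c=im[y0:y0+2*hw,x0:x0+2*hw].astype(np.float32)
        # warm-bright measure: R channel
        g=cv2.resize(c[:,:,2],None,fx=s,fy=s,interpolation=cv2.INTER_CUBIC)
        core=np.median(g[(hw-2)*s:(hw+2)*s,(hw-2)*s:(hw+2)*s]); bg=np.median(g)
        m=(g>(core+bg)/2).astype(np.uint8)
        lab=cv2.connectedComponents(m)[1]; m=(lab==lab[hw*s,hw*s]).astype(np.uint8)
        k=max(cv2.findContours(m,0,1)[0],key=cv2.contourArea)[:,0,:]
        p=(k+.5)/s-.5+[x0,y0]
        P=onto(n,p,z)[:,:2].astype(np.float32); (c0,(w,h),a)=cv2.minAreaRect(P)
        if w<h: w,h,a=h,w,a+90
        a=(a+90)%180-90
        if verbose: print(n,'core',core,'bg',bg,'c',np.round(c0,1),'L,W',round(w,1),round(h,1),'yaw',round(a,1))
        out.append((c0,w,h,a))
    return out
if __name__=="__main__":
    stones('top','pics/top0.png',[(260,145),(259,241.5),(257,187)],20)
    stones('scene','pics/scene0.png',[(272,256),(249,184),(263,220)],20)
    # jig plate
    px=np.array([(150,65),(435,105),(395,335),(110,285)])/6.+[115,160]
    px+= .5/6-.5
    W=onto('top',px,12)[:,:2]; J=np.array([(70,75),(70,-60),(-35,-60),(-35,75)],float)
    M,_=cv2.estimateAffinePartial2D(J.reshape(-1,1,2),W.reshape(-1,1,2)); print('jig',M[:,2],'scale',np.hypot(M[0,0],M[1,0]),'yaw',np.degrees(np.arctan2(M[1,0],M[0,0])))
    print(W)
    for n,fn,c in(('top','pics/top0.png',(325,155,50,80)),('scene','pics/scene0.png',(140,195,60,85))):
        im=cv2.imread(fn);crop(im,*c,7,f'pics/rack_{n}.png')
E
python3 fit.py
```

```text
top core 154.0417 bg 100.670395 c [689.8 -10.2] L,W 140.0 59.9 yaw 79.2
top core 157.72974 bg 97.696495 c [425.7 -12.4] L,W 100.9 40.4 yaw -87.0
top core 156.39563 bg 97.56404 c [572.3  -2.7] L,W 70.2 29.8 yaw -73.5
scene core 172.19496 bg 118.21771 c [689.9  -8.8] L,W 139.1 60.0 yaw 79.3
scene core 175.85294 bg 114.262634 c [426.  -11.2] L,W 101.4 40.8 yaw -86.5
scene core 173.9165 bg 115.612755 c [572.3  -1.3] L,W 69.4 30.0 yaw -73.5Traceback (most recent call last):
  File "fit.py", line 27, in <module>
    M,_=cv2.estimateAffinePartial2D(J.reshape(-1,1,2),W.reshape(-1,1,2)); print('jig',M[:,2],'scale',np.hypot(M[0,0],M[1,0]),'yaw',np.degrees(np.arctan2(M[1,0],M[0,0])))
        ~~~~~~~~~~~~~~~~~~~~~~~~~~~^^^^^^^^^^^^^^^^^^^^^^^^^^^^^^^^^^^^^
cv2.error: OpenCV(4.12.0) /io/opencv/modules/calib3d/src/ptsetreg.cpp:1108: error: (-215:Assertion failed) count >= 0 && to.checkVector(2) == count in function 'estimateAffinePartial2D'
```

Run:
```python
import cv2,numpy as np
a=cv2.imread('pics/rack_top.png');b=cv2.imread('pics/rack_scene.png')
h=max(a.shape[0],b.shape[0]);z=np.zeros((h,a.shape[1]+b.shape[1],3),np.uint8);z[:a.shape[0],:a.shape[1]]=a;z[:b.shape[0],a.shape[1]:]=b
print(z.shape,a.shape);cv2.imwrite('pics/racks.png',z)
```

```text
[ WARN:0@0.016] global loadsave.cpp:275 findDecoder imread_('pics/rack_top.png'): can't open/read file: check file path/integrity
[ WARN:0@0.016] global loadsave.cpp:275 findDecoder imread_('pics/rack_scene.png'): can't open/read file: check file path/integrity
Traceback (most recent call last):
AttributeError: 'NoneType' object has no attribute 'shape'
```

```bash
sed -i 's/J.reshape(-1,1,2),W.reshape(-1,1,2)/J.astype(np.float32),W.astype(np.float32)/' fit.py; python3 fit.py|tail -6
python3 - <<'E'
import cv2,numpy as np
a=cv2.imread('pics/rack_top.png');b=cv2.imread('pics/rack_scene.png')
h=max(a.shape[0],b.shape[0]);z=np.zeros((h,a.shape[1]+b.shape[1],3),np.uint8);z[:a.shape[0],:a.shape[1]]=a;z[:b.shape[0],a.shape[1]:]=b
print(z.shape,a.shape);cv2.imwrite('pics/racks.png',z)
E
```

```text
scene core 173.9165 bg 115.612755 c [572.3  -1.3] L,W 69.4 30.0 yaw -73.5
jig [533.4113935  256.71555528] scale 0.9975000375769465 yaw -7.338573809309062
[[611.75661474 322.56781289]
 [595.68773658 188.55866738]
 [489.93279369 201.85235806]
 [509.3438869  334.64435025]]
(595, 770, 3) (560, 350, 3)
```

View pics/racks.png

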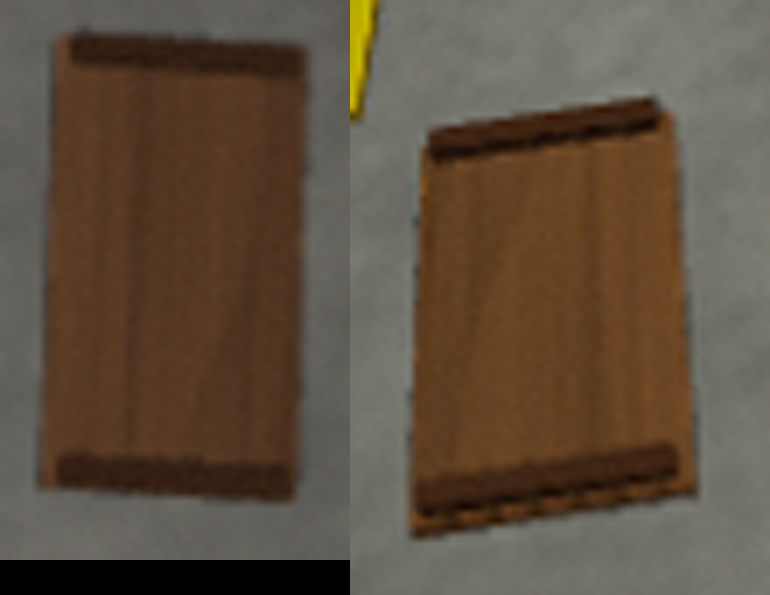

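```bash
cat >> fit.py <<'E'
    for n,fn,(x0,y0,w,h) in(('top','pics/top0.png',(320,150,62,90)),('scene','pics/scene0.png',(140,195,65,85))):
        im=cv2.imread(fn)[y0:y0+h,x0:x0+w].astype(np.float32)
        big=cv2.resize(im[:,:,2]-im[:,:,0],None,fx=8,fy=8,interpolation=cv2.INTER_CUBIC)
        m=(big>15).astype(np.uint8); lab,st=cv2.connectedComponentsWithStats(m)[1:3]
        i=lab[h*4,w*4]; k=cv2.findContours((lab==i).astype(np.uint8),0,1)[0][0][:,0,:]
        p=(k+.5)/8-.5+[x0,y0]
        P=onto(n,p,10)[:,:2].astype(np.float32);print(n,cv2.minAreaRect(P))
        # edge midlines: corners by hand
    c=(np.array([(54,38),(305,45),(298,497),(40,487)])+.5)/7-.5+[325,155]
    print('top corners',onto('top',c,10)[:,:2].round(1).tolist(),onto('top',c,10)[:,:2].mean(0))
    c=(np.array([(428-350,130),(672-350,105),(697-350,492),(410-350,518)])+.5)/7-.5+[140,195]
    print('scene corners',onto('scene',c,10)[:,:2].round(1).tolist(),onto('scene',c,10)[:,:2].mean(0))
    b=onto('top',[(197,132)],85);print('bottle',b, tri((347,237),(197,130)))
E
python3 fit.py | tail -5
```

```text
top ((563.5790405273438, -257.56982421875), (103.62649536132812, 182.73165893554688), 87.85102844238281)
scene ((562.0054931640625, -255.98861694335938), (103.6718978881836, 195.63311767578125), 87.76658630371094)
top corners [[652.6, -210.1], [652.3, -310.2], [473.9, -304.6], [475.8, -204.1]] [ 563.64912398 -257.25060689]
scene corners [[465.3, -300.2], [474.6, -203.3], [659.4, -209.9], [647.6, -309.1]] [ 561.72709783 -255.60084816]
bottle [[702.72801909 154.56923682  85.        ]] [712.74225475 161.61567017  75.89799734]
```

```bash
cat > plan.py <<'E'
import sys
from h import *
s=r.sense(); p0=s['eef_pos']; Rm=R.from_euler('xyz',s['tcp_rot']).as_matrix()
def tgt(a):
    a=np.radians(a);y=np.array([np.cos(a),np.sin(a),0]);x=np.array([0,0,-1.]);return np.c_[x,y,np.cross(x,y)]
def go(x,y,z,a,flip=False):
    best=None
    for k in(0,180):
        rv=R.from_matrix(Rm.T@tgt(a+k)).as_rotvec(degrees=True)
        if best is None or (np.linalg.norm(rv)<np.linalg.norm(best))!=flip: best=rv
    print('to',(x,y,z,a),'shift',np.round(Rm.T@(np.array([x,y,z])-p0),1),'turn',best.round(1))
if __name__=="__main__":
    print('clock',round(s['clock'],2),'tcp',p0.round(1),'jaw yaw',np.degrees(np.arctan2(Rm[1,1],Rm[0,1])).round(1),'x axis',Rm[:,0].round(3),'q',s['qpos'].round(2),'F',s['contact_force'].round(1),'open',round(s['opening'],3))
    for a in sys.argv[1:]: go(*map(float,a.split(',')))
E
python3 plan.py 689.8,-9.5,100,-10.8 689.8,-9.5,2,-10.8
python3 - <<'E'
from h import *
print('handle tri',tri((334.4,186),(178.3,190)), proj('top',[(550.8,196.7,82)]),proj('scene',[(550.8,196.7,82)]))
E
```

```text
clock 0.1 tcp [ 156.2 -604.7  230.6] jaw yaw -75.5 x axis [-0.     0.001 -1.   ] q [-1.32  0.35  1.63  0.    1.16 -0.  ] F [0.2 0.2 0.9] open 0.999
to (689.8, -9.5, 100.0, -10.8) shift [ 131.2 -442.7 -665.5] turn [-64.7  -0.    0.1]
to (689.8, -9.5, 2.0, -10.8) shift [ 229.2 -442.5 -665.5] turn [-64.7  -0.    0.1]
handle tri [550.4077641  197.59117126  82.24714124] [[178.09343981 189.6740656 ]] [[333.54797256 186.29878571]]
```

{"fn": "drive_tool", "kwargs": {"rows": [30,-442.5,-665.5,-64.7,0,0,100,30,-442.5,-665.5,-64.7,0,0,100,30,-442.5,-665.5,-64.7,0,0,100,30,-442.5,-665.5,-64.7,0,0,100,30,-442.5,-665.5,-64.7,0,0,100,30,-442.5,-665.5,-64.7,0,0,100,30,-442.5,-665.5,-64.7,0,0,100,30,-442.5,-665.5,-64.7,0,0,100,30,-442.5,-665.5,-64.7,0,0,100,30,-442.5,-665.5,-64.7,0,0,100], "newtons": 50}}

```text
clock: 1.35
eef_pos: [574.2, -138.2, 207.5]
tcp_rot: [-2.487, 1.57, 2.037]
contact_force: [0.1, -0.5, -1.0]
opening: 1.002
```

```bash
python3 plan.py 689.8,-9.5,60,-10.8 689.8,-9.5,2,-10.8
```

```text
clock 1.35 tcp [ 574.2 -138.2  207.5] jaw yaw -10.8 x axis [-0.001  0.001 -1.   ] q [-0.24  0.32  1.73  0.    1.09 -0.05] F [ 0.1 -0.5 -1. ] open 1.002
to (689.8, -9.5, 60.0, -10.8) shift [ 147.6   89.6 -148. ] turn [-0.  -0.1  0. ]
to (689.8, -9.5, 2.0, -10.8) shift [ 205.6   89.6 -147.9] turn [-0.  -0.1  0. ]
```

{"fn": "drive_tool", "kwargs": {"rows": [100,89.6,-148,0,0,0,100,100,89.6,-148,0,0,0,100,100,89.6,-148,0,0,0,100,130,89.6,-148,0,0,0,100,150,89.6,-148,0,0,0,100,160,89.6,-148,0,0,0,100,160,89.6,-148,0,0,0,100]}}

```text
clock: 2.22
eef_pos: [689.4, -10.4, 47.7]
tcp_rot: [-2.171, 1.569, 2.351]
contact_force: [-0.4, 0.4, 0.6]
opening: 1.0
```

```bash
python3 plan.py 689.8,-9.5,2,-10.8
```

```text
clock 2.23 tcp [689.4 -10.4  47.7] jaw yaw -10.9 x axis [-0.001  0.001 -1.   ] q [-0.02  0.65  1.6   0.    0.89  0.17] F [-0.4  0.4  0.6] open 1.0
to (689.8, -9.5, 2.0, -10.8) shift [45.7  0.3 -0.9] turn [-0.1 -0.   0.1]
```

{"fn": "drive_tool", "kwargs": {"rows": [25,0.3,-0.9,0,0,0,100,40,0.3,-0.9,0,0,0,100,45.5,0.3,-0.9,0,0,0,100,45.5,0.3,-0.9,0,0,0,85,45.5,0.3,-0.9,0,0,0,75,45.5,0.3,-0.9,0,0,0,60,45.5,0.3,-0.9,0,0,0,55,45.5,0.3,-0.9,0,0,0,50,45.5,0.3,-0.9,0,0,0,50]}}

```text
clock: 3.35
eef_pos: [690.3, -9.5, 3.4]
tcp_rot: [-2.981, 1.57, 1.542]
contact_force: [-1.9, 0.5, 5.9]
opening: 0.683
```

```bash
python3 - <<'E'
from h import *
for n in("scene","top"):
    f=grab_frame(n)[:,:,::-1]; cv2.imwrite(f"pics/{n}1.png",f)
crop(cv2.imread('pics/scene1.png'),200,150,140,140,5,'pics/c3.png')
E
python3 plan.py 689.8,-9.5,150,-10.8 562.7,-256.6,150,87.8
```

```text
clock 3.45 tcp [690.3  -9.5   3.4] jaw yaw -10.9 x axis [ 0.     0.001 -1.   ] q [-0.02  0.71  1.61  0.    0.82  0.17] F [-1.2 -0.5  5.2] open 0.687
to (689.8, -9.5, 150.0, -10.8) shift [-1.466e+02 -5.000e-01 -1.000e-01] turn [-0.1 -0.1  0. ]
to (562.7, -256.6, 150.0, 87.8) shift [-146.9  -78.8  266.5] turn [81.3 -0.   0. ]
```

View pics/c3.png

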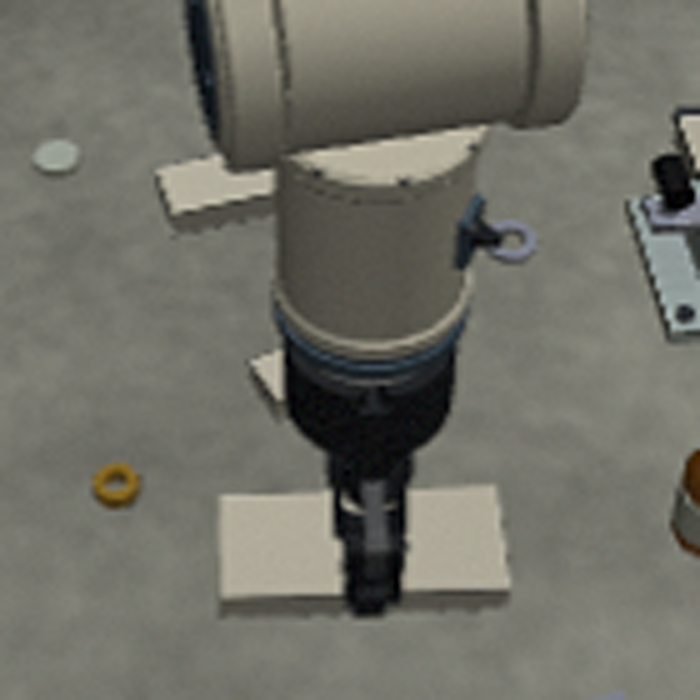

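{"fn": "drive_tool", "kwargs": {"rows": [-20,0,0,0,0,0,50,-50,0,0,0,0,0,50,-90,-10,35,10,0,0,50,-90,-24,80,20,0,0,50,-90,-38,130,30,0,0,50,-90,-52,175,40,0,0,50,-90,-65,220,50,0,0,50,-90,-78.8,266.5,60,0,0,50,-90,-78.8,266.5,70,0,0,50,-90,-78.8,266.5,81.3,0,0,50]}}

```text
clock: 4.7
eef_pos: [562.4, -257.4, 94.4]
tcp_rot: [-2.482, 1.57, 0.624]
contact_force: [-0.2, 0.5, -3.6]
opening: 0.685
```

```bash
python3 - <<'E'
from h import *
for n in("scene","top"):
    f=grab_frame(n)[:,:,::-1]; cv2.imwrite(f"pics/{n}2.png",f)
crop(cv2.imread('pics/scene2.png'),100,130,160,140,5,'pics/c4.png')
crop(cv2.imread('pics/top2.png'),300,120,120,140,5,'pics/c5.png')
E
python3 plan.py 562.7,-256.6,13.5,87.8
```

```text
clock 4.8 tcp [ 562.8 -256.8   94.2] jaw yaw -91.8 x axis [ 0.001  0.001 -1.   ] q [-0.43  0.5   1.75  0.    0.89  1.17] F [-0.3  0.1 -2.8] open 0.685
to (562.7, -256.6, 13.5, 87.8) shift [80.7 -0.2  0.2] turn [ 0.4 -0.1  0. ]
```

View pics/c4.png

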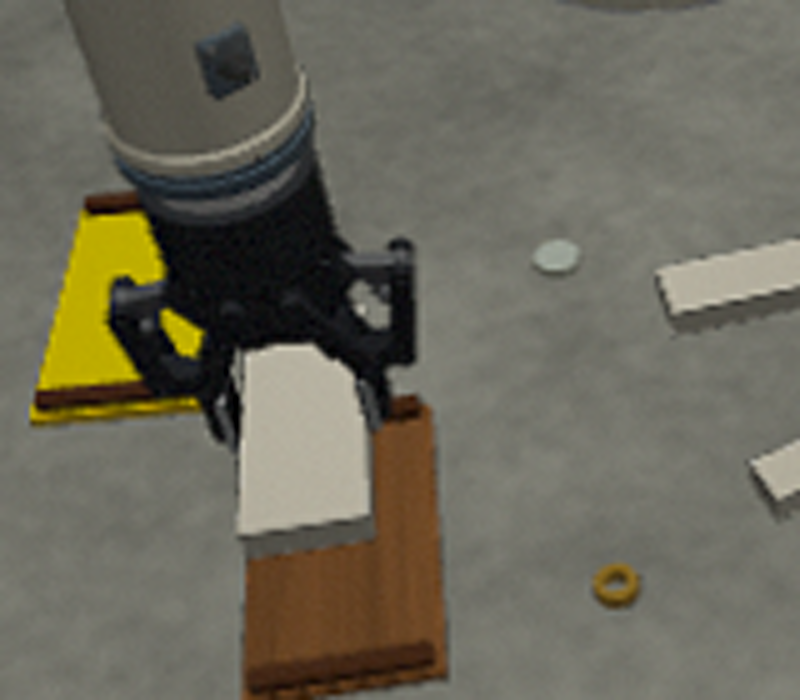

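View pics/c5.png

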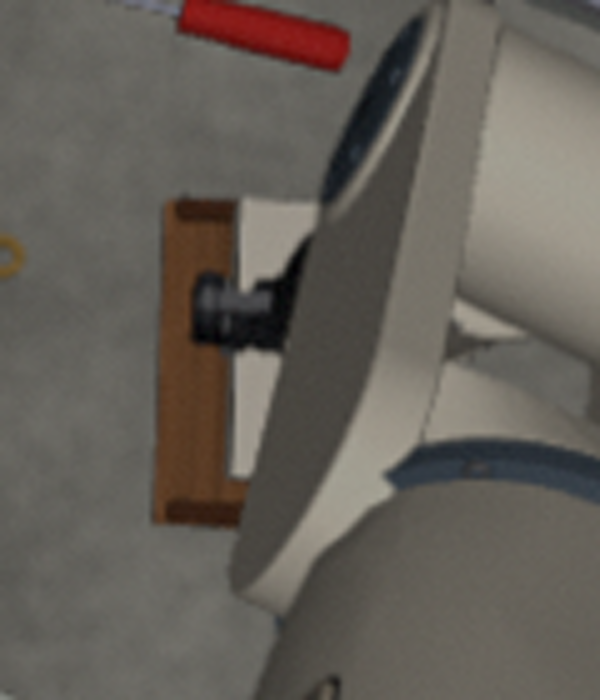

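{"fn": "drive_tool", "kwargs": {"rows": [30,-0.2,0,0.4,0,0,50,55,-0.2,0,0.4,0,0,50,68,-0.2,0,0.4,0,0,50,74,-0.2,0,0.4,0,0,50,77,-0.2,0,0.4,0,0,50,78,-0.2,0,0.4,0,0,50,78,-0.2,0,0.4,0,0,50,78,-0.2,0,0.4,0,0,50]}}

```text
clock: 5.8
eef_pos: [563.1, -256.7, 16.6]
tcp_rot: [-2.825, 1.569, 0.279]
contact_force: [-0.5, -0.1, -4.0]
opening: 0.685
```

```bash
python3 plan.py 562.7,-256.6,13.5,87.8
```

```text
clock 5.8 tcp [ 563.1 -256.7   16.6] jaw yaw -92.2 x axis [ 0.001  0.    -1.   ] q [-0.43  0.61  1.78  0.    0.75  1.18] F [-0.5 -0.1 -4. ] open 0.685
to (562.7, -256.6, 13.5, 87.8) shift [ 3.1 -0.1  0.4] turn [ 0.  -0.1  0. ]
```

Weight still hangs from the tool, so lower in small steps and watch the force.

{"fn": "drive_tool", "kwargs": {"rows": [1,0,0.4,0,0,0,50,2,0,0.4,0,0,0,50,3,0,0.4,0,0,0,50,3,0,0.4,0,0,0,50]}}

```text
clock: 6.3
eef_pos: [562.6, -256.7, 13.5]
tcp_rot: [-2.783, 1.569, 0.321]
contact_force: [0.4, 0.6, -3.2]
opening: 0.684
```

{"fn": "drive_tool", "kwargs": {"rows": [0.5,0,0,0,0,0,50,1,0,0,0,0,0,50,1,0,0,0,0,0,50]}}

```text
clock: 6.68
eef_pos: [562.6, -256.7, 13.4]
tcp_rot: [-2.779, 1.569, 0.325]
contact_force: [-2.4, 1.5, 7.8]
opening: 0.687
```

{"fn": "drive_tool", "kwargs": {"rows": [-0.5,0,0,0,0,0,75,-0.5,0,0,0,0,0,85,-0.5,0,0,0,0,0,95,-0.5,0,0,0,0,0,100,-20,0,0,0,0,0,100,-60,0,0,0,0,0,100,-120,0,0,0,0,0,100,-160,0,0,0,0,0,100]}}

```text
clock: 7.68
eef_pos: [563.3, -257.1, 177.6]
tcp_rot: [2.949, 1.566, -0.23]
contact_force: [-0.1, -0.6, -0.1]
opening: 1.005
```

```bash
python3 plan.py 550.6,197.2,150,-7.3  550.6,197.2,63,-7.3
```

```text
clock 7.67 tcp [ 563.3 -257.1  177.6] jaw yaw -92.2 x axis [ 0.005 -0.001 -1.   ] q [-0.43  0.4   1.7   0.    1.04  1.18] F [-0.1 -0.6 -0.1] open 1.005
to (550.6, 197.2, 150.0, -7.3) shift [  27.1 -453.6   29.9] turn [-84.9  -0.2  -0.2]
to (550.6, 197.2, 63.0, -7.3) shift [ 114.1 -453.6   30.3] turn [-84.9  -0.2  -0.2]
```

{"fn": "drive_tool", "kwargs": {"rows": [0,-453.5,30,-85,0,0,60,0,-453.5,30,-85,0,0,60,0,-453.5,30,-85,0,0,60,0,-453.5,30,-85,0,0,60,0,-453.5,30,-85,0,0,60,0,-453.5,30,-85,0,0,60,0,-453.5,30,-85,0,0,60,0,-453.5,30,-85,0,0,60,20,-453.5,30,-85,0,0,60,30,-453.5,30,-85,0,0,60]}}

```text
clock: 8.93
eef_pos: [550.2, 197.4, 147.4]
tcp_rot: [1.467, 1.566, -0.228]
contact_force: [1.0, 0.2, -0.2]
opening: 0.603
```

```bash
python3 plan.py 550.6,197.2,64,-7.3;python3 - <<'E'
from h import *
from fit import stones
for n in("scene","top"):
    f=grab_frame(n)[:,:,::-1]; cv2.imwrite(f"pics/{n}3.png",f)
stones('top','pics/top3.png',[(350,193)],30); stones('scene','pics/scene3.png',[(170,235)],30)
crop(cv2.imread('pics/scene3.png'),100,150,160,140,5,'pics/c6.png')
crop(cv2.imread('pics/scene3.png'),300,100,140,140,5,'pics/c7.png')
E
```

```text
clock 8.93 tcp [550.2 197.4 147.4] jaw yaw -7.1 x axis [ 0.005 -0.001 -1.   ] q [ 0.34  0.38  1.8  -0.    0.96  0.47] F [ 1.   0.2 -0.2] open 0.603
to (550.6, 197.2, 64.0, -7.3) shift [83.4  0.   0.1] turn [ 0.2  0.  -0.3]
top core 156.84653 bg 99.15082 c [ 562.5 -256.6] L,W 139.9 60.0 yaw -2.1
scene core 180.54044 bg 117.56656 c [ 563.1 -255.1] L,W 139.4 59.8 yaw -2.2
```

View pics/c6.png

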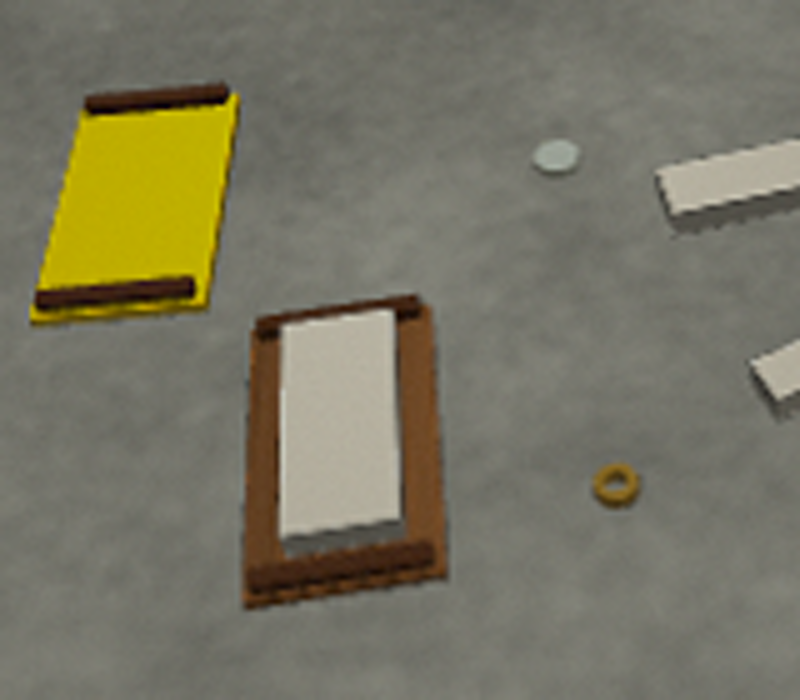

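View pics/c7.png

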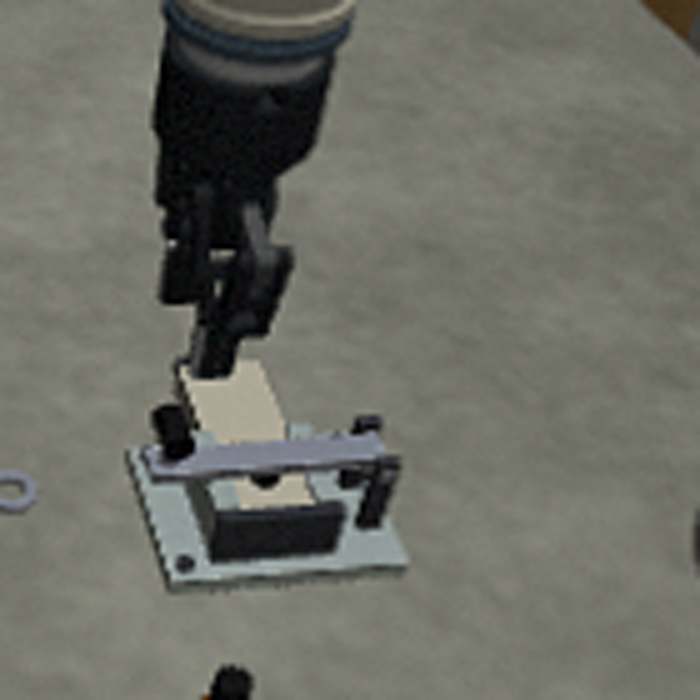

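{"fn": "drive_tool", "kwargs": {"rows": [40,0,0,0,0,0,60,65,0,0,0,0,0,60,78,0,0,0,0,0,60,83.5,0,0,0,0,0,60,83.5,0,0,0,0,0,50,83.5,0,0,0,0,0,40,83.5,0,0,0,0,0,30,83.5,0,0,0,0,0,25,83.5,0,0,0,0,0,20], "newtons": 30}}

```text
clock: 10.15
eef_pos: [549.3, 196.9, 64.3]
tcp_rot: [1.144, 1.569, -0.552]
contact_force: [-7.7, 2.0, 9.1]
opening: 0.323
```

```bash
python3 plan.py;python3 - <<'E'
from h import *
for n in("scene","top"):
    f=grab_frame(n)[:,:,::-1]; cv2.imwrite(f"pics/{n}4.png",f)
crop(cv2.imread('pics/scene4.png'),300,120,100,100,6,'pics/c8.png')
E
```

```text
clock 10.15 tcp [549.3 196.9  64.3] jaw yaw -7.2 x axis [ 0.002 -0.001 -1.   ] q [ 0.34  0.5   1.85 -0.    0.8   0.47] F [-7.7  2.   9.1] open 0.323
```

View pics/c8.png

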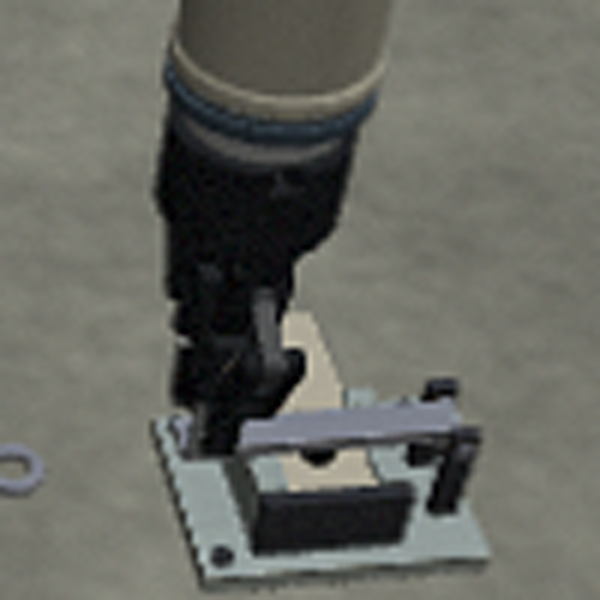

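{"fn": "drive_tool", "kwargs": {"rows": [-11.5,-1,-3,0,0,0,20,-23,-1,-7.5,0,0,0,20,-33.5,-1,-13,0,0,0,20,-44,-1,-19.5,0,0,0,20,-53.5,-1,-27,0,0,0,20,-62,-1,-35.5,0,0,0,20,-70,-1,-44.5,0,0,0,20,-76.5,-1,-54.5,0,0,0,20]}}

```text
clock: 11.25
eef_pos: [556.2, 251.1, 141.9]
tcp_rot: [1.279, 1.566, -0.417]
contact_force: [8.3, -2.2, -4.4]
opening: 0.322
```

```bash
python3 plan.py;python3 - <<'E'
from h import *
for n in("scene","top"):
    f=grab_frame(n)[:,:,::-1]; cv2.imwrite(f"pics/{n}5.png",f)
crop(cv2.imread('pics/scene5.png'),300,100,120,120,5,'pics/c9.png')
E
```

```text
clock 11.25 tcp [556.2 251.1 141.9] jaw yaw -7.2 x axis [ 0.004 -0.002 -1.   ] q [ 0.42  0.42  1.75 -0.    0.97  0.55] F [ 8.3 -2.2 -4.4] open 0.322
```

View pics/c9.png

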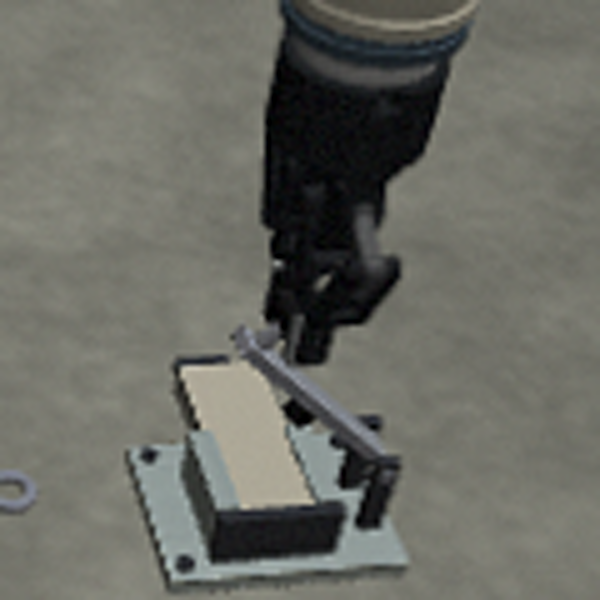

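{"fn": "drive_tool", "kwargs": {"rows": [-6,0.5,-10.5,0,0,0,20,-10.5,0.5,-21.5,0,0,0,20,-14.5,0.5,-33.5,0,0,0,20,-16.5,0.5,-45,0,0,0,20,-18,0.5,-57,0,0,0,20,-18,0.5,-65,0,0,0,20,-18,0.5,-71,0,0,0,20,-18,0.5,-71,0,0,0,20]}}

```text
clock: 12.35
eef_pos: [565.8, 323.3, 160.5]
tcp_rot: [1.744, 1.565, 0.048]
contact_force: [1.4, -1.2, 4.1]
opening: 0.317
```

```bash
python3 plan.py;python3 - <<'E'
from h import *
for n in("scene","top"):
    f=grab_frame(n)[:,:,::-1]; cv2.imwrite(f"pics/{n}6.png",f)
crop(cv2.imread('pics/scene6.png'),300,100,120,120,5,'pics/c10.png')
E
```

```text
clock 12.35 tcp [565.8 323.3 160.5] jaw yaw -7.2 x axis [ 0.005  0.    -1.   ] q [ 0.52  0.46  1.64 -0.    1.04  0.64] F [ 1.4 -1.2  4.1] open 0.317
```

View pics/c10.png

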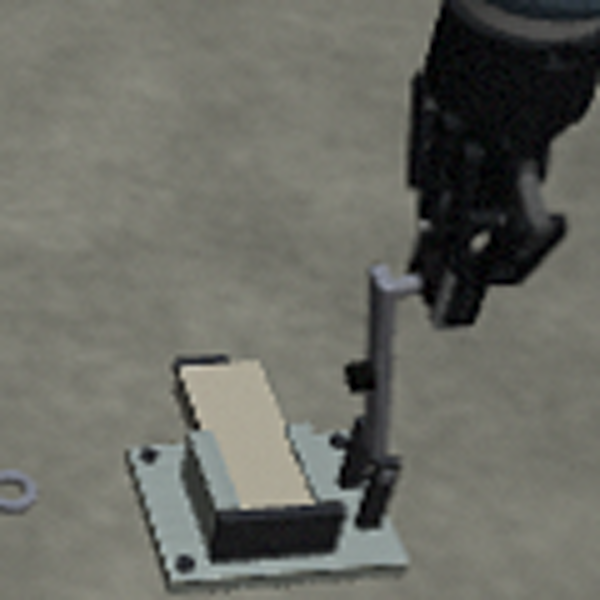

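{"fn": "drive_tool", "kwargs": {"rows": [0,0,0,0,0,0,40,0,0,0,0,0,0,55,0,0,0,0,0,0,55,-15,0,0,0,0,0,60,-50,0,0,0,0,0,60,-100,0,0,0,0,0,80,-100,-100,60,0,0,0,100,-100,-160,60,0,0,0,100]}}

```text
clock: 13.45
eef_pos: [445.5, 288.8, 261.4]
tcp_rot: [1.884, 1.563, 0.187]
contact_force: [-0.9, -0.2, 0.1]
opening: 1.001
```

```bash
python3 plan.py;python3 - <<'E'
from h import *
for n in("scene","top"):
    f=grab_frame(n)[:,:,::-1]; cv2.imwrite(f"pics/{n}7.png",f)
a=cv2.resize(cv2.imread('pics/scene7.png')[140:240,310:400],None,fx=4,fy=4,interpolation=cv2.INTER_CUBIC)
b=cv2.resize(cv2.imread('pics/top7.png')[155:255,115:205],None,fx=4,fy=4,interpolation=cv2.INTER_CUBIC)
cv2.imwrite('pics/c11.png',np.hstack([a,b]))
E
```

```text
clock 13.45 tcp [445.5 288.8 261.4] jaw yaw -7.3 x axis [ 0.007  0.001 -1.   ] q [ 0.57  0.17  1.8  -0.    1.16  0.7 ] F [-0.9 -0.2  0.1] open 1.001
```

View pics/c11.png

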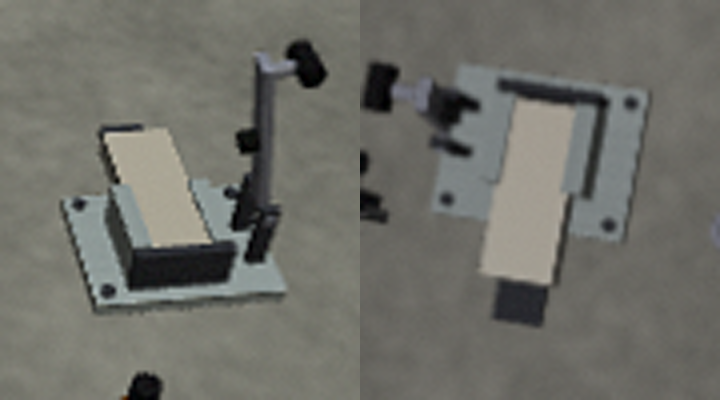

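Run:
```python
from h import *
im=cv2.imread('pics/top7.png')[155:255,115:205].astype(np.float32)
b=cv2.resize(im,None,fx=8,fy=8,interpolation=cv2.INTER_CUBIC)
d=b[:,:,2]-b[:,:,0]; print(d[400,360],d[250,350],d[600,600],d[300,500])
hs=b[:,:,2]; print(hs[400,360])
m=((d>7)&(hs>125)).astype(np.uint8);m=cv2.morphologyEx(m,cv2.MORPH_OPEN,np.ones((9,9)))
lab=cv2.connectedComponents(m)[1]; m=(lab==lab[400,360]).astype(np.uint8)
k=max(cv2.findContours(m,0,1)[0],key=cv2.contourArea)[:,0,:]
P=onto('top',(k+.5)/8-.5+[115,155],40)[:,:2]
a=np.radians(-7.3);u=np.array([np.cos(a),np.sin(a)]);v=np.array([-u[1],u[0]])
s=P@u;t=P@v;print('along',s.min(),s.max(),'ends pct',np.percentile(s,[2,98]))
q=t[(s<s.min()+55)&(s>s.min()+8)];print('across',q.min(),q.max());
ctr=u*(s.min()+60)+v*(q.min()+q.max())/2;print('centre from -x end',ctr)
qq=[(ss,tt) for ss,tt in zip(s,t) if s.min()+8<ss<s.min()+55]
for side in(1,-1):
    z=np.array([p for p in qq if side*(p[1]-(q.min()+q.max())/2)>0]); print('slope deg',np.degrees(np.polyfit(z[:,0],z[:,1],1)[0]))
cv2.imwrite('pics/m.png',m*255)
```

```text
17.03592 16.575348 7.1783905 -5.9980927
162.08777
along 423.7782849716342 543.890492350762 ends pct [424.50756834 543.52053808]
across 299.6562104283071 350.1233264349273
centre from -x end [521.13898357 260.78525733]
slope deg -1.8683249772188222
slope deg -0.25502614686208286
```

View pics/m.png

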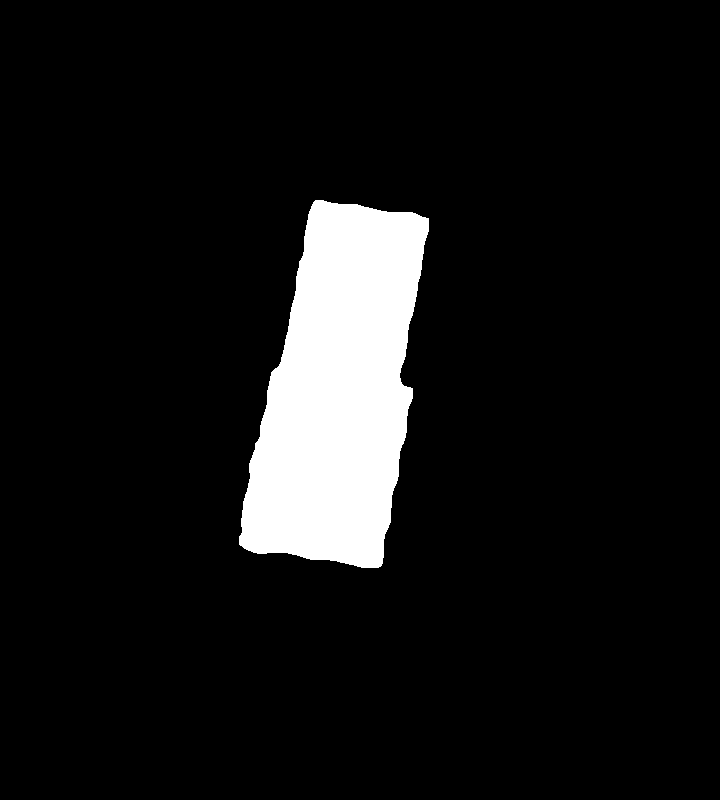

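```bash
python3 plan.py 488.4,264.6,70,82.6
```

```text
clock 13.55 tcp [440.5 287.6 260.3] jaw yaw -7.1 x axis [ 0.002 -0.001 -1.   ] q [ 0.58  0.17  1.81 -0.    1.16  0.7 ] F [ 0.2 -1.1  0.5] open 1.004
to (488.4, 264.6, 70.0, 82.6) shift [190.4  50.   16.7] turn [-89.7   0.1  -0.1]
```

{"fn": "drive_tool", "kwargs": {"rows": [0,50,16.5,-89.5,0,0,100,0,50,16.5,-89.5,0,0,100,0,50,16.5,-89.5,0,0,100,30,50,16.5,-89.5,0,0,100,60,50,16.5,-89.5,0,0,100,90,50,16.5,-89.5,0,0,100,120,50,16.5,-89.5,0,0,100,150,50,16.5,-89.5,0,0,100,170,50,16.5,-89.5,0,0,100,180,50,16.5,-89.5,0,0,100]}}

```text
clock: 14.8
eef_pos: [488.7, 264.9, 80.1]
tcp_rot: [-0.443, 1.569, -0.577]
contact_force: [0.2, -0.6, 0.6]
opening: 1.002
```

```bash
python3 plan.py 488.4,264.6,14,82.6;python3 - <<'E'
from h import *
for n in("scene","top"):
    f=grab_frame(n)[:,:,::-1]; cv2.imwrite(f"pics/{n}8.png",f)
a=cv2.resize(cv2.imread('pics/scene8.png')[140:240,310:400],None,fx=6,fy=6,interpolation=cv2.INTER_CUBIC)
cv2.imwrite('pics/c12.png',a)
E
```

```text
clock 14.8 tcp [488.7 264.9  80.1] jaw yaw 82.3 x axis [ 0.002 -0.001 -1.   ] q [ 0.5   0.44  1.9  -0.    0.8  -0.94] F [ 0.2 -0.6  0.6] open 1.002
to (488.4, 264.6, 14.0, 82.6) shift [66.1 -0.3 -0.4] turn [-0.3  0.1  0.1]
```

View pics/c12.png

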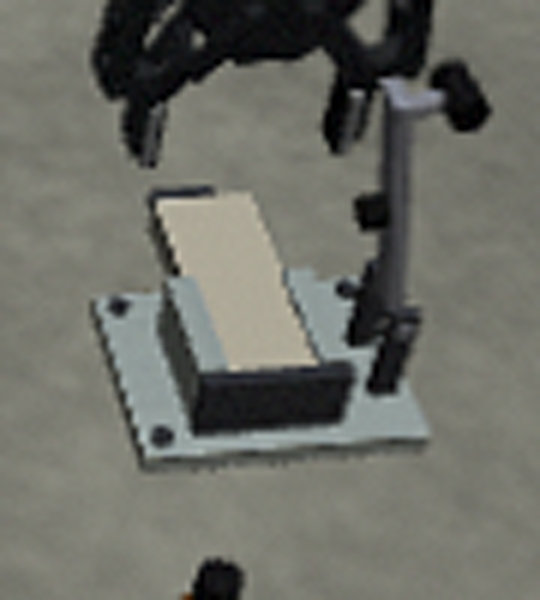

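{"fn": "drive_tool", "kwargs": {"rows": [30,0,-0.5,-0.3,0,0,100,50,0,-0.5,-0.3,0,0,100,62,0,-0.5,-0.3,0,0,100,66,0,-0.5,-0.3,0,0,100,66,0,-0.5,-0.3,0,0,80,66,0,-0.5,-0.3,0,0,70,66,0,-0.5,-0.3,0,0,60,66,0,-0.5,-0.3,0,0,50,66,0,-0.5,-0.3,0,0,45,66,0,-0.5,-0.3,0,0,45], "newtons": 40}}

```text
clock: 16.15
eef_pos: [488.4, 264.8, 14.9]
tcp_rot: [-0.428, 1.568, -0.558]
contact_force: [-0.7, -2.4, 5.7]
opening: 0.578
```

```bash
python3 plan.py
```

```text
clock 16.15 tcp [488.4 264.8  14.9] jaw yaw 82.6 x axis [ 0.002 -0.001 -1.   ] q [ 0.5   0.54  1.93 -0.    0.67 -0.94] F [-0.7 -2.4  5.7] open 0.578
```

{"fn": "drive_tool", "kwargs": {"rows": [-0.5,0,-8,0,0,0,45,-0.5,0,-16,0,0,0,45,-0.5,0,-25,0,0,0,45,-0.5,0,-35,0,0,0,45,-0.5,0,-45,0,0,0,45,-0.5,0,-55,0,0,0,45,-0.5,0,-65,0,0,0,45,-0.5,0,-74,0,0,0,45,-0.5,0,-74,0,0,0,45]}}

```text
clock: 17.27
eef_pos: [414.2, 274.3, 15.2]
tcp_rot: [-0.644, 1.569, -0.774]
contact_force: [-0.1, 0.3, -3.3]
opening: 0.577
```

```bash
python3 plan.py;python3 - <<'E'
from h import *
for n in("scene","top"):
    f=grab_frame(n)[:,:,::-1]; cv2.imwrite(f"pics/{n}9.png",f)
a=cv2.resize(cv2.imread('pics/scene9.png')[120:240,310:400],None,fx=5,fy=5,interpolation=cv2.INTER_CUBIC)
cv2.imwrite('pics/c13.png',a)
E
```

```text
clock 17.27 tcp [414.2 274.3  15.2] jaw yaw 82.6 x axis [ 0.002 -0.002 -1.   ] q [ 0.58  0.48  2.05 -0.    0.61 -0.86] F [-0.1  0.3 -3.3] open 0.577
```

View pics/c13.png

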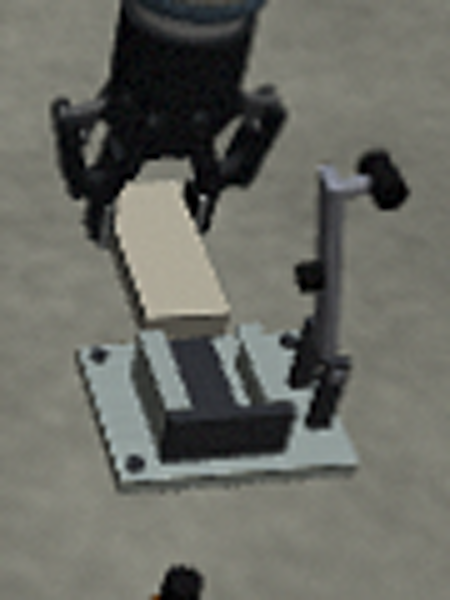

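{"fn": "drive_tool", "kwargs": {"rows": [0.7,0,0,0,0,0,45,0.7,0,0,0,0,0,70,0.7,0,0,0,0,0,85,0.7,0,0,0,0,0,100,0.7,0,0,0,0,0,100,0.7,0,10,0,0,0,100,0.7,0,22,0,0,0,100,0.7,0,33,0,0,0,100,0.7,0,33,0,0,0,100]}}

```text
clock: 18.5
eef_pos: [449.2, 270.3, 14.8]
tcp_rot: [-0.047, 1.568, -0.177]
contact_force: [0.4, -0.7, 0.4]
opening: 1.002
```

{"fn": "drive_tool", "kwargs": {"rows": [0,0,0,0,0,0,80,0,0,0,0,0,0,70,0,0,0,0,0,0,60,0,0,0,0,0,0,50,0,0,0,0,0,0,45,0,0,0,0,0,0,45], "newtons": 50}}

```text
clock: 19.25
eef_pos: [448.9, 270.2, 15.0]
tcp_rot: [-0.104, 1.568, -0.235]
contact_force: [-1.1, -0.8, 4.4]
opening: 0.574
```

```bash
python3 plan.py;python3 - <<'E'
from h import *
for n in("scene","top"):
    f=grab_frame(n)[:,:,::-1]; cv2.imwrite(f"pics/{n}10.png",f)
a=cv2.resize(cv2.imread('pics/scene10.png')[110:240,300:400],None,fx=4,fy=4,interpolation=cv2.INTER_CUBIC)
b=cv2.resize(cv2.imread('pics/top10.png')[180:310,100:200],None,fx=4,fy=4,interpolation=cv2.INTER_CUBIC)
cv2.imwrite('pics/c14.png',np.hstack([a,b]))
E
```

```text
clock 19.25 tcp [448.9 270.2  15. ] jaw yaw 82.5 x axis [ 0.003 -0.001 -1.   ] q [ 0.54  0.51  2.   -0.    0.63 -0.9 ] F [-1.1 -0.8  4.4] open 0.574
```

View pics/c14.png

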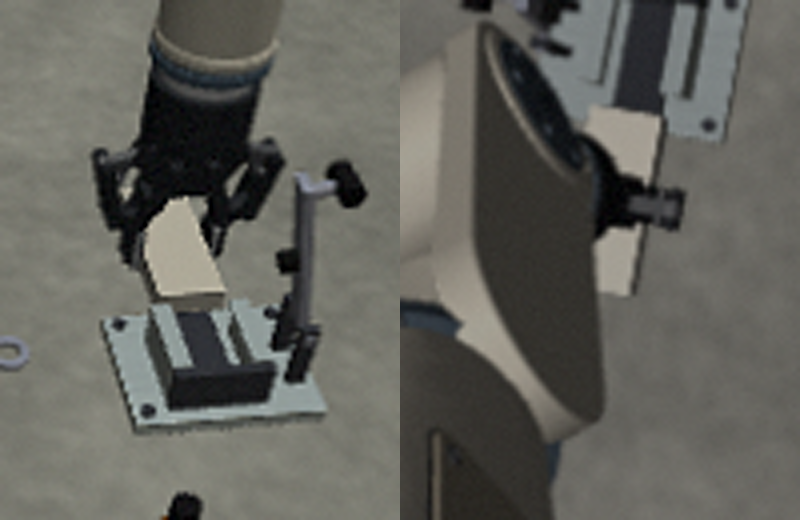

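```bash
python3 - <<'E'
from h import *
P=onto('top',(np.array([(262,116),(233,297)])+.5)/4-.5+[100,180],40)[:,:2];print(P,np.linalg.norm(P[0]-P[1]),np.degrees(np.arctan2(*(P[0]-P[1])[::-1])))
a=np.radians(-7.5);u=np.array([np.cos(a),np.sin(a)]);print('stone centre - tcp along',P.mean(0)@u-np.array([448.9,270.2])@u)
E
python3 plan.py 448.9,270.2,120,82.6 562.5,-256.6,120,87.8
```

```text
[[505.00701829 237.92539676]
 [385.64892148 251.18267083]] 120.0920921285313 -6.337945699499245
stone centre - tcp along -0.19400058801687692
clock 19.35 tcp [448.9 270.2  15. ] jaw yaw 82.5 x axis [ 0.003 -0.001 -1.   ] q [ 0.54  0.51  2.   -0.    0.63 -0.9 ] F [-1.5  0.2  5.3] open 0.574
to (448.9, 270.2, 120.0, 82.6) shift [-1.05e+02 -1.00e-01  3.00e-01] turn [-0.1  0.2  0. ]
to (562.5, -256.6, 120.0, 87.8) shift [-104.3 -507.6  181.3] turn [-5.3  0.2  0. ]
```

{"fn": "drive_tool", "kwargs": {"rows": [0,0,0,0,0,0,65,0,0,0,0,0,0,75,-4,0,0,0,0,0,75,-8,0,0,0,0,0,75,-8,0,0,0,0,0,65,-8,0,0,0,0,0,55,-8,0,0,0,0,0,45,-8,0,0,0,0,0,45], "newtons": 50}}

```text
clock: 20.35
eef_pos: [449.1, 270.3, 23.5]
tcp_rot: [-0.024, 1.567, -0.154]
contact_force: [-2.3, -0.9, 7.7]
opening: 0.569
```

```bash
python3 plan.py  562.5,-256.6,120,87.8
```

```text
clock 20.35 tcp [449.1 270.3  23.5] jaw yaw 82.5 x axis [ 0.003 -0.001 -1.   ] q [ 0.54  0.49  1.99 -0.    0.65 -0.9 ] F [-2.3 -0.9  7.7] open 0.569
to (562.5, -256.6, 120.0, 87.8) shift [ -95.8 -507.7  181.3] turn [-5.3  0.2  0. ]
```

{"fn": "drive_tool", "kwargs": {"rows": [-15,0,0,0,0,0,45,-45,0,0,0,0,0,45,-85,-20,7,0,0,0,45,-96,-65,23,-1,0,0,45,-96,-115,41,-1,0,0,45,-96,-165,59,-2,0,0,45,-96,-215,77,-2,0,0,45,-96,-265,95,-3,0,0,45,-96,-315,112,-3,0,0,45,-96,-365,130,-4,0,0,45]}}

```text
clock: 21.6
eef_pos: [530.2, -110.2, 120.7]
tcp_rot: [-0.051, 1.567, -0.111]
contact_force: [0.5, 0.3, -2.8]
opening: 0.568
```

```bash
python3 plan.py  562.5,-256.6,80,87.8
```

```text
clock 21.6 tcp [ 530.2 -110.2  120.7] jaw yaw 86.5 x axis [ 0.004 -0.    -1.   ] q [-0.21  0.36  1.91  0.    0.87 -1.72] F [ 0.5  0.3 -2.8] open 0.568
to (562.5, -256.6, 80.0, 87.8) shift [  40.8 -144.2   40.9] turn [-1.3  0.2  0. ]
```

{"fn": "drive_tool", "kwargs": {"rows": [0,-45,13,0,0,0,45,0,-95,27,-1,0,0,45,0,-130,37,-1.3,0.2,0,45,10,-144,41,-1.3,0.2,0,45,30,-144,41,-1.3,0.2,0,45,45,-144,41,-1.3,0.2,0,45,50,-144,41,-1.3,0.2,0,45,50,-144,41,-1.3,0.2,0,45]}}

```text
clock: 22.6
eef_pos: [562.3, -255.5, 70.3]
tcp_rot: [2.877, 1.57, 2.84]
contact_force: [0.2, -0.4, -2.4]
opening: 0.567
```

```bash
python3 plan.py  562.5,-256.6,33.5,87.8
python3 - <<'E'
from h import *
for n in("scene","top"):
    f=grab_frame(n)[:,:,::-1]; cv2.imwrite(f"pics/{n}11.png",f)
a=cv2.resize(cv2.imread('pics/scene11.png')[150:280,110:230],None,fx=4,fy=4,interpolation=cv2.INTER_CUBIC)
cv2.imwrite('pics/c15.png',a)
E
```

```text
clock 22.6 tcp [ 562.3 -255.5   70.3] jaw yaw 87.9 x axis [-0.001  0.    -1.   ] q [-0.43  0.53  1.77 -0.    0.85 -1.96] F [ 0.2 -0.4 -2.4] open 0.567
to (562.5, -256.6, 33.5, 87.8) shift [36.8 -1.2  0.3] turn [ 0.1 -0.1 -0. ]
```

View pics/c15.png

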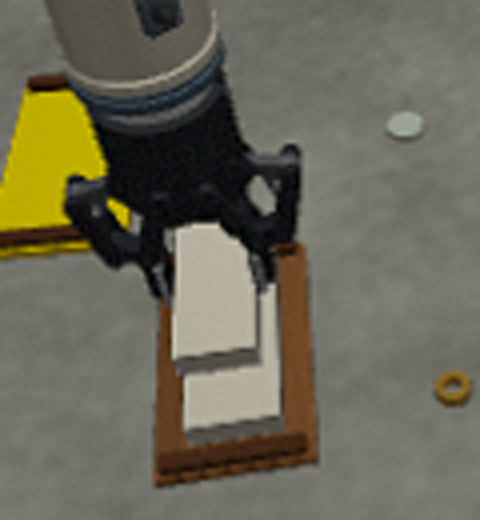

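{"fn": "drive_tool", "kwargs": {"rows": [20,-1,0.3,0,0,0,45,30,-1.2,0.3,0,0,0,45,33,-1.2,0.3,0,0,0,45,35,-1.2,0.3,0,0,0,45,36,-1.2,0.3,0,0,0,45,36,-1.2,0.3,0,0,0,45]}}

```text
clock: 23.45
eef_pos: [563.4, -257.4, 35.5]
tcp_rot: [-0.533, 1.57, -0.57]
contact_force: [0.4, -0.2, -2.5]
opening: 0.574
```

{"fn": "drive_tool", "kwargs": {"rows": [0.5,0.5,-0.5,0,0,0,45,1,0.5,-0.5,0,0,0,45,1.5,0.5,-0.5,0,0,0,45,1.5,0.5,-0.5,0,0,0,45]}}

```text
clock: 23.95
eef_pos: [562.9, -256.8, 33.9]
tcp_rot: [-0.538, 1.57, -0.575]
contact_force: [-0.5, -0.7, -3.5]
opening: 0.572
```

```bash
python3 plan.py  562.5,-256.6,33.5,87.8
```

```text
clock 23.95 tcp [ 562.9 -256.8   33.9] jaw yaw 87.9 x axis [ 0.001 -0.001 -1.   ] q [-0.43  0.58  1.78 -0.    0.78 -1.96] F [-0.5 -0.7 -3.5] open 0.572
to (562.5, -256.6, 33.5, 87.8) shift [ 0.4  0.2 -0.4] turn [0.1 0.1 0. ]
```

{"fn": "drive_tool", "kwargs": {"rows": [0.5,0.2,-0.3,0,0,0,45,1,0.2,-0.3,0,0,0,45,1,0.2,-0.3,0,0,0,45]}}

```text
clock: 24.32
eef_pos: [562.8, -256.8, 33.6]
tcp_rot: [-0.505, 1.569, -0.543]
contact_force: [-2.2, 0.5, 4.6]
opening: 0.571
```

{"fn": "drive_tool", "kwargs": {"rows": [-0.5,0,0,0,0,0,65,-0.5,0,0,0,0,0,75,-0.5,0,0,0,0,0,85,-3,0,0,0,0,0,85,-25,0,0,0,0,0,100,-70,0,0,0,0,0,100,-110,0,0,0,0,0,100]}}

```text
clock: 25.2
eef_pos: [562.7, -256.7, 145.0]
tcp_rot: [-0.487, 1.569, -0.524]
contact_force: [0.9, -0.5, -0.4]
opening: 0.998
```

```bash
python3 plan.py  425.8,-12.4,100,3.2 425.8,-12.4,4,3.2
```

```text
clock 25.2 tcp [ 562.7 -256.7  145. ] jaw yaw 87.9 x axis [ 0.001 -0.001 -1.   ] q [-0.43  0.43  1.72 -0.    0.98 -1.96] F [ 0.9 -0.5 -0.4] open 0.998
to (425.8, -12.4, 100.0, 3.2) shift [  44.6  239.  -145.9] turn [84.7  0.1 -0. ]
to (425.8, -12.4, 4.0, 3.2) shift [ 140.6  239.1 -146. ] turn [84.7  0.1 -0. ]
```

{"fn": "drive_tool", "kwargs": {"rows": [0,239,-146,84.7,0,0,90,0,239,-146,84.7,0,0,90,0,239,-146,84.7,0,0,90,0,239,-146,84.7,0,0,90,0,239,-146,84.7,0,0,90,20,239,-146,84.7,0,0,90,50,239,-146,84.7,0,0,90,80,239,-146,84.7,0,0,90,95,239,-146,84.7,0,0,90,95,239,-146,84.7,0,0,90]}}

```text
clock: 26.45
eef_pos: [425.0, -12.5, 48.9]
tcp_rot: [-0.863, 1.57, -2.378]
contact_force: [0.2, -0.6, 0.2]
opening: 0.903
```

```bash
python3 plan.py  425.8,-12.4,3,3.2
python3 - <<'E'
from h import *
from fit import stones
for n in("scene","top"):
    f=grab_frame(n)[:,:,::-1]; cv2.imwrite(f"pics/{n}12.png",f)
stones('top','pics/top12.png',[(350,193)],50); 
a=cv2.resize(cv2.imread('pics/scene12.png')[150:280,110:270],None,fx=5,fy=5,interpolation=cv2.INTER_CUBIC)
cv2.imwrite('pics/c16.png',a[:600])
cv2.imwrite('pics/c17.png',cv2.resize(cv2.imread('pics/top12.png')[140:250,320:380],None,fx=5,fy=5,interpolation=cv2.INTER_CUBIC))
E
```

```text
clock 26.45 tcp [425.  -12.5  48.9] jaw yaw 3.2 x axis [-0.001 -0.001 -1.   ] q [-0.03  0.34  2.19 -0.    0.61 -0.09] F [ 0.2 -0.6  0.2] open 0.903
to (425.8, -12.4, 3.0, 3.2) shift [45.9  0.8 -0. ] turn [-0.  0.  0.]
top core 154.08594 bg 97.55101 c [ 559.7 -251.9] L,W 137.2 59.2 yaw -2.3
```

View pics/c16.png

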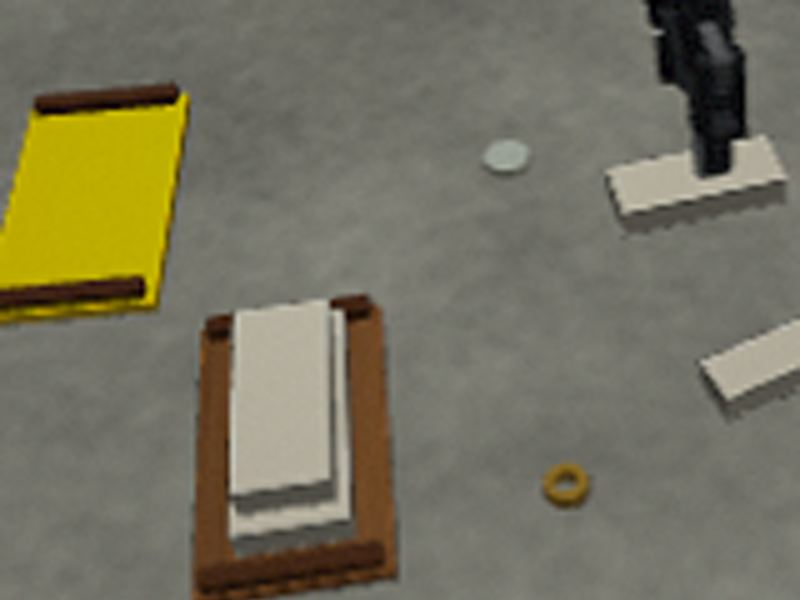

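View pics/c17.png

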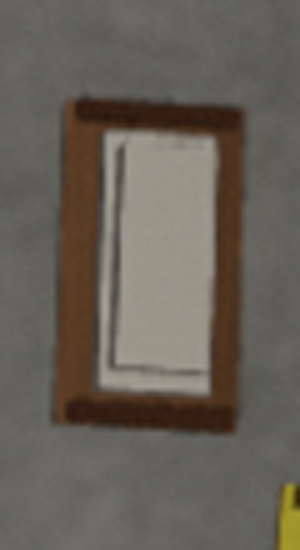

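Run:
```python
from h import *
P=onto('top',(np.array([(125,138),(217,140),(209,373),(113,366)])+.5)/5-.5+[320,140],50)[:,:2];print(P.round(1),P.mean(0))
P=onto('scene',(np.array([(236,312),(327,299),(332,487),(230,498)])+.5)/5-.5+[110,150],50)[:,:2];print(P.round(1),P.mean(0))
P=onto('scene',(np.array([(350,521),(229,543-4)])+.5)/5-.5+[110,150],30)[:,:2];print('xl front',P.round(1),P.mean(0))
```

```text
[[ 625.  -235.3]
 [ 625.2 -284.6]
 [ 501.1 -278.6]
 [ 503.8 -228. ]] [ 563.77908315 -256.61732879]
[[ 503.  -275.6]
 [ 504.9 -227.6]
 [ 628.9 -232.8]
 [ 624.2 -281.6]] [ 565.24566326 -254.41570474]
xl front [[ 636.  -228.1]
 [ 633.3 -286.7]] [ 634.65875384 -257.40039025]
```

{"fn": "drive_tool", "kwargs": {"rows": [25,0.8,0,0,0,0,90,40,0.8,0,0,0,0,90,45.5,0.8,0,0,0,0,90,45.5,0.8,0,0,0,0,75,45.5,0.8,0,0,0,0,60,45.5,0.8,0,0,0,0,50,45.5,0.8,0,0,0,0,40,45.5,0.8,0,0,0,0,35,45.5,0.8,0,0,0,0,35,45.5,0.8,0,0,0,0,35], "newtons": 40}}

```text
clock: 27.8
eef_pos: [426.9, -12.5, 5.1]
tcp_rot: [1.072, 1.569, -0.443]
contact_force: [-3.0, 0.5, 9.8]
opening: 0.454
```

```bash
python3 plan.py 562.7,-256.7,120,87.8
```

```text
clock 27.8 tcp [426.9 -12.5   5.1] jaw yaw 3.2 x axis [ 0.002 -0.001 -1.   ] q [-0.03  0.44  2.2  -0.    0.5  -0.09] F [-3.   0.5  9.8] open 0.454
to (562.7, -256.7, 120.0, 87.8) shift [-114.4  122.2  251.5] turn [-84.6   0.1  -0. ]
```

{"fn": "drive_tool", "kwargs": {"rows": [-15,0,0,0,0,0,35,-45,0,0,0,0,0,35,-90,10,20,-8,0,0,35,-115,32,65,-18,0,0,35,-115,53,110,-28,0,0,35,-115,75,155,-38,0,0,35,-115,97,200,-48,0,0,35,-115,117,240,-58,0,0,35,-115,122,252,-68,0,0,35,-115,122,252,-78,0,0,35]}}

```text
clock: 29.05
eef_pos: [562.6, -258.4, 120.3]
tcp_rot: [-0.341, 1.569, -0.491]
contact_force: [-0.3, -0.2, -2.3]
opening: 0.456
```

```bash
python3 plan.py 563.2,-256.7,75,87.8
```

```text
clock 29.05 tcp [ 562.6 -258.4  120.3] jaw yaw 81.4 x axis [ 0.002 -0.001 -1.   ] q [-0.43  0.46  1.74 -0.    0.94 -1.85] F [-0.3 -0.2 -2.3] open 0.456
to (563.2, -256.7, 75.0, 87.8) shift [45.3  1.8  0.2] turn [-6.4  0.1  0. ]
```

{"fn": "drive_tool", "kwargs": {"rows": [15,1.5,0.2,-6.4,0,0,35,35,1.5,0.2,-6.4,0,0,35,45,1.5,0.2,-6.4,0,0,35,50,1.5,0.2,-6.4,0,0,35,50,1.5,0.2,-6.4,0,0,35]}}

```text
clock: 29.68
eef_pos: [563.0, -256.9, 70.0]
tcp_rot: [-0.466, 1.569, -0.504]
contact_force: [-0.7, 0.7, -2.2]
opening: 0.455
```

```bash
python3 plan.py 563.2,-256.7,55.1,87.8
python3 - <<'E'
from h import *
for n in("scene","top"):
    f=grab_frame(n)[:,:,::-1]; cv2.imwrite(f"pics/{n}13.png",f)
a=cv2.resize(cv2.imread('pics/scene13.png')[150:280,110:230],None,fx=4,fy=4,interpolation=cv2.INTER_CUBIC)
cv2.imwrite('pics/c18.png',a)
E
```

```text
clock 29.68 tcp [ 563.  -256.9   70. ] jaw yaw 87.8 x axis [ 0.001 -0.001 -1.   ] q [-0.43  0.53  1.77 -0.    0.84 -1.96] F [-0.7  0.7 -2.2] open 0.455
to (563.2, -256.7, 55.1, 87.8) shift [14.9  0.2  0.1] turn [0.  0.1 0. ]
```

View pics/c18.png

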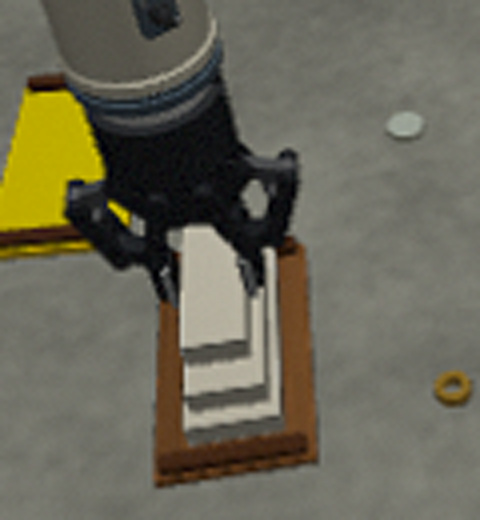

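Held level; lower to near contact, then in small steps.

{"fn": "drive_tool", "kwargs": {"rows": [7,0,0,0,0,0,35,11,0,0,0,0,0,35,13,0,0,0,0,0,35,13.5,0,0,0,0,0,35,14,0,0,0,0,0,35]}}

```text
clock: 30.4
eef_pos: [563.6, -257.2, 56.7]
tcp_rot: [-0.435, 1.568, -0.473]
contact_force: [-0.3, 0.1, -2.1]
opening: 0.456
```

{"fn": "drive_tool", "kwargs": {"rows": [0.5,0.3,-0.3,0,0,0,35,1,0.3,-0.3,0,0,0,35,1.5,0.3,-0.3,0,0,0,35,1.5,0.3,-0.3,0,0,0,35]}}

```text
clock: 30.9
eef_pos: [563.3, -256.9, 55.3]
tcp_rot: [-0.414, 1.568, -0.452]
contact_force: [-0.6, 0.3, -1.3]
opening: 0.456
```

{"fn": "drive_tool", "kwargs": {"rows": [0.5,0.2,0,0,0,0,35,0.8,0.2,0,0,0,0,35,0.8,0.2,0,0,0,0,35]}}

```text
clock: 31.28
eef_pos: [563.4, -256.9, 55.3]
tcp_rot: [-0.474, 1.568, -0.512]
contact_force: [-2.5, -0.1, 7.4]
opening: 0.457
```

{"fn": "drive_tool", "kwargs": {"rows": [-0.5,0,0,0,0,0,52,-0.5,0,0,0,0,0,62,-0.5,0,0,0,0,0,70,-3,0,0,0,0,0,75,-25,0,0,0,0,0,80,-60,0,0,0,0,0,80,-90,0,0,0,0,0,80]}}

```text
clock: 32.15
eef_pos: [563.2, -256.8, 146.5]
tcp_rot: [-0.472, 1.568, -0.51]
contact_force: [0.3, 1.0, 0.1]
opening: 0.805
```

```bash
python3 plan.py  572.3,-2.6,100,16.5
```

```text
clock 32.15 tcp [ 563.2 -256.8  146.5] jaw yaw 87.8 x axis [ 0.003 -0.002 -1.   ] q [-0.43  0.43  1.72 -0.    0.98 -1.96] F [0.3 1.  0.1] open 0.805
to (572.3, -2.6, 100.0, 16.5) shift [ 46.1 254.4  -0.7] turn [71.3  0.2 -0. ]
```

{"fn": "drive_tool", "kwargs": {"rows": [0,254.5,-0.7,71.3,0,0,75,0,254.5,-0.7,71.3,0,0,75,0,254.5,-0.7,71.3,0,0,75,0,254.5,-0.7,71.3,0,0,75,10,254.5,-0.7,71.3,0,0,75,40,254.5,-0.7,71.3,0,0,75,70,254.5,-0.7,71.3,0,0,75,90,254.5,-0.7,71.3,0,0,75,95,254.5,-0.7,71.3,0,0,75,95,254.5,-0.7,71.3,0,0,75]}}

```text
clock: 33.4
eef_pos: [572.6, -2.6, 51.3]
tcp_rot: [0.779, 1.568, -0.504]
contact_force: [-0.5, 0.6, 0.1]
opening: 0.751
```

```bash
python3 plan.py  572.3,-2.6,3,16.5
python3 - <<'E'
from h import *
for n in("scene","top"):
    f=grab_frame(n)[:,:,::-1]; cv2.imwrite(f"pics/{n}14.png",f)
a=cv2.resize(cv2.imread('pics/scene14.png')[180:290,140:280],None,fx=5,fy=5,interpolation=cv2.INTER_CUBIC)
cv2.imwrite('pics/c19.png',a)
cv2.imwrite('pics/c20.png',cv2.resize(cv2.imread('pics/top14.png')[145:240,325:375],None,fx=6,fy=6,interpolation=cv2.INTER_CUBIC))
E
```

```text
clock 33.4 tcp [572.6  -2.6  51.3] jaw yaw 16.5 x axis [ 0.003 -0.002 -1.   ] q [-0.01  0.5   1.88 -0.    0.76 -0.29] F [-0.5  0.6  0.1] open 0.751
to (572.3, -2.6, 3.0, 16.5) shift [48.3 -0.4 -0.2] turn [ 0.   0.1 -0.1]
```

View pics/c19.png

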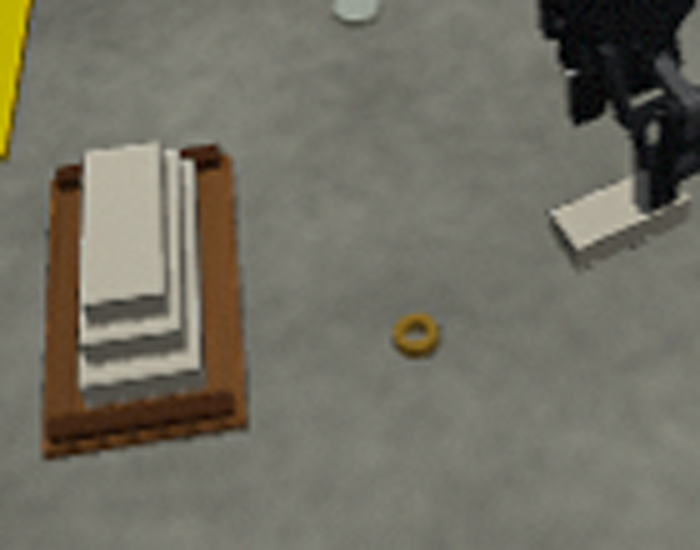

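View pics/c20.png

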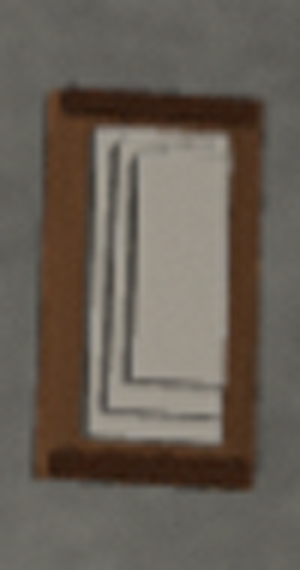

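Three stones are stacked (scene crop, stack around (140,240)). Check M's centre, then grip S.

Run:
```python
from h import *
P=onto('top',(np.array([(138,153),(231,154),(224,384),(128,379)])+.5)/6-.5+[325,145],70)[:,:2];print(P.round(1),P.mean(0))
P=onto('scene',(np.array([(84,152),(160,142),(166,292),(86,303)])+.5)/5-.5+[140,180],70)[:,:2];print(P.round(1),P.mean(0))
```

```text
[[ 613.5 -238.6]
 [ 614.  -279.3]
 [ 514.  -274.8]
 [ 515.3 -233.4]] [ 564.19957327 -256.50613597]
[[ 514.7 -272.6]
 [ 516.9 -233.6]
 [ 615.8 -236.1]
 [ 613.7 -274.1]] [ 565.292885   -254.10677747]
```

{"fn": "drive_tool", "kwargs": {"rows": [25,-0.4,0,0,0,0,75,42,-0.4,0,0,0,0,75,48,-0.4,0,0,0,0,75,48,-0.4,0,0,0,0,60,48,-0.4,0,0,0,0,50,48,-0.4,0,0,0,0,40,48,-0.4,0,0,0,0,30,48,-0.4,0,0,0,0,25,48,-0.4,0,0,0,0,25,48,-0.4,0,0,0,0,25], "newtons": 30}}

```text
clock: 34.75
eef_pos: [573.3, -2.8, 4.6]
tcp_rot: [0.971, 1.566, -0.311]
contact_force: [-2.0, -0.2, 5.6]
opening: 0.343
```

```bash
python3 plan.py 563,-256.7,140,87.8
```

```text
clock 34.75 tcp [573.3  -2.8   4.6] jaw yaw 16.5 x axis [ 0.005 -0.002 -1.   ] q [-0.01  0.58  1.89 -0.    0.67 -0.29] F [-2.  -0.2  5.6] open 0.343
to (563.0, -256.7, 140.0, 87.8) shift [-135.   -81.5  240.9] turn [-71.3   0.3  -0.1]
```

{"fn": "drive_tool", "kwargs": {"rows": [-15,0,0,0,0,0,25,-45,0,0,0,0,0,25,-90,-7,20,-8,0,0,25,-135,-20,60,-18,0,0,25,-135,-35,105,-28,0,0,25,-135,-50,150,-38,0,0,25,-135,-65,195,-48,0,0,25,-135,-78,230,-58,0,0,25,-135,-81.5,241,-68,0,0,25,-135,-81.5,241,-71.3,0,0,25]}}

```text
clock: 36.0
eef_pos: [562.8, -258.1, 140.8]
tcp_rot: [-0.311, 1.565, -0.348]
contact_force: [-0.1, 1.4, -0.7]
opening: 0.345
```

```bash
python3 plan.py 563.6,-256.7,74.6,87.8
```

```text
clock 36.0 tcp [ 562.8 -258.1  140.8] jaw yaw 87.9 x axis [ 0.006 -0.002 -1.   ] q [-0.43  0.44  1.73  0.    0.97 -1.97] F [-0.1  1.4 -0.7] open 0.345
to (563.6, -256.7, 74.6, 87.8) shift [66.2  1.6  0.4] turn [0.1 0.3 0.1]
```

{"fn": "drive_tool", "kwargs": {"rows": [15,1.5,0.4,0,0.3,0,25,35,1.5,0.4,0,0.3,0,25,52,1.5,0.4,0,0.3,0,25,60,1.5,0.4,0,0.3,0,25,63,1.5,0.4,0,0.3,0,25,64,1.5,0.4,0,0.3,0,25,64,1.5,0.4,0,0.3,0,25]}}

```text
clock: 36.88
eef_pos: [563.9, -256.9, 77.3]
tcp_rot: [-1.125, 1.568, -1.161]
contact_force: [-0.4, -1.6, -0.9]
opening: 0.343
```

```bash
python3 plan.py 563.6,-256.7,74.6,87.8
python3 - <<'E'
from h import *
for n in("scene","top"):
    f=grab_frame(n)[:,:,::-1]; cv2.imwrite(f"pics/{n}15.png",f)
a=cv2.resize(cv2.imread('pics/scene15.png')[150:280,110:230],None,fx=4,fy=4,interpolation=cv2.INTER_CUBIC)
cv2.imwrite('pics/c21.png',a)
E
```

```text
clock 36.88 tcp [ 563.9 -256.9   77.3] jaw yaw 87.9 x axis [ 0.001 -0.002 -1.   ] q [-0.43  0.52  1.76 -0.    0.86 -1.96] F [-0.4 -1.6 -0.9] open 0.343
to (563.6, -256.7, 74.6, 87.8) shift [ 2.7  0.2 -0.3] turn [0.1 0.1 0.1]
```

View pics/c21.png

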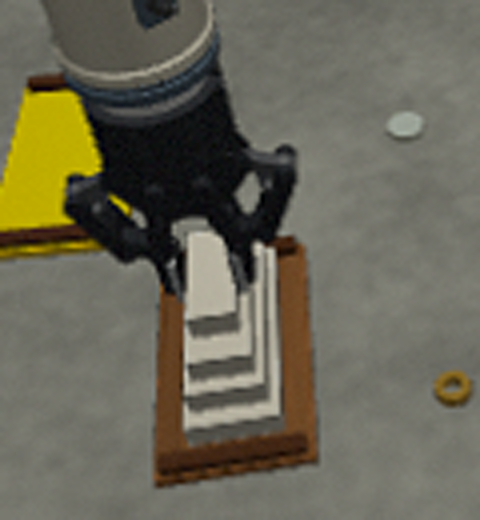

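{"fn": "drive_tool", "kwargs": {"rows": [1,0.2,-0.3,0,0,0,25,1.5,0.2,-0.3,0,0,0,25,2,0.2,-0.3,0,0,0,25,2.5,0.2,-0.3,0,0,0,25,2.5,0.2,-0.3,0,0,0,25]}}

```text
clock: 37.6
eef_pos: [563.6, -256.7, 74.8]
tcp_rot: [-1.093, 1.568, -1.129]
contact_force: [-1.2, 0.1, -0.5]
opening: 0.344
```

{"fn": "drive_tool", "kwargs": {"rows": [0.4,0,0,0,0,0,25,0.7,0,0,0,0,0,25,0.7,0,0,0,0,0,25]}}

```text
clock: 37.98
eef_pos: [563.6, -256.7, 74.7]
tcp_rot: [-1.086, 1.568, -1.122]
contact_force: [-1.9, 0.9, 5.6]
opening: 0.341
```

{"fn": "drive_tool", "kwargs": {"rows": [-0.5,0,0,0,0,0,42,-0.5,0,0,0,0,0,52,-0.5,0,0,0,0,0,60,-3,0,0,0,0,0,65,-25,0,0,0,0,0,70,-70,0,0,0,0,0,70,-120,0,0,0,0,0,70,-120,60,-40,0,0,0,70,-120,120,-80,0,0,0,70,-120,170,-120,0,0,0,70]}}

```text
clock: 39.22
eef_pos: [460.8, -97.8, 194.5]
tcp_rot: [-0.776, 1.568, -0.813]
contact_force: [0.8, 0.2, 0.3]
opening: 0.703
```

{"fn": "drive_tool", "kwargs": {"rows": [0,60,-30,0,0,0,70,0,110,-60,0,0,0,70,0,110,-60,0,0,0,70,0,110,-60,0,0,0,70]}}

```text
clock: 39.72
eef_pos: [405.4, 14.5, 194.6]
tcp_rot: [-0.585, 1.567, -0.62]
contact_force: [-0.2, 0.2, -0.7]
opening: 0.698
```

Run:
```python
from h import *
for n in("scene","top"):
    f=grab_frame(n)[:,:,::-1]; cv2.imwrite(f"pics/{n}16.png",f)
a=cv2.resize(cv2.imread('pics/scene16.png')[180:290,140:200],None,fx=5,fy=5,interpolation=cv2.INTER_CUBIC)
b=cv2.resize(cv2.imread('pics/top16.png')[140:250,320:380],None,fx=5,fy=5,interpolation=cv2.INTER_CUBIC)
cv2.imwrite('pics/c22.png',np.hstack([a,b]))
```

```text
(no output)
```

View pics/c22.png

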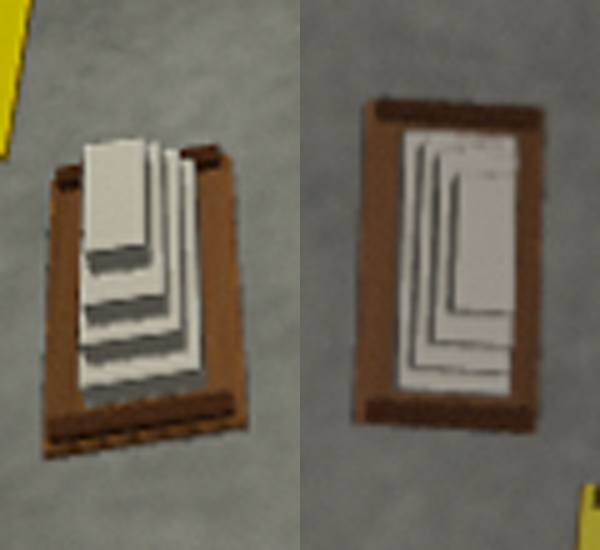

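View pics/scene16.png

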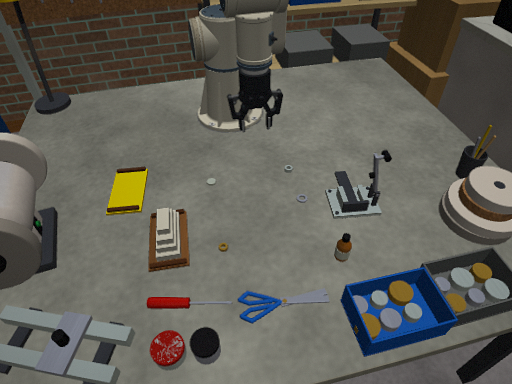

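Run:
```python
from h import *
def show(n,q,s,o,z): P=onto(n,(np.array(q)+.5)/s-.5+o,z)[:,:2]; print(n,z,P.mean(0).round(1),P.round(0).tolist())
T=[320,140];S=[140,180]
show('top',[(159,174),(217,176),(215,313),(152,311)],5,T,90)
show('scene',[(83,148),(143,138),(148,244),(85,254)],5,S,90)
# front edge midpoints in scene, per level
for z,q in((90,[(85,254),(148,244)]),(70,[(84,306),(166,294)]),(50,[(84,346),(182,331)]),(30,[(80,388),(202,371)])): show('scene',q,5,S,z)
for z,q in((90,[(152,311),(215,313)]),(70,[(133,342),(213,345)]),(50,[(112,367),(211,373)]),(30,[(97,388),(209,393)])): show('top',q,5,T,z)
```

```text
top 90 [ 563.4 -257. ] [[599.0, -244.0], [598.0, -273.0], [528.0, -271.0], [529.0, -239.0]]
scene 90 [ 566.  -254.6] [[531.0, -269.0], [531.0, -239.0], [601.0, -240.0], [600.0, -270.0]]
scene 90 [ 600.8 -255. ] [[600.0, -270.0], [601.0, -240.0]]
scene 70 [ 616.2 -255.6] [[615.0, -275.0], [617.0, -236.0]]
scene 50 [ 624.4 -256.1] [[623.0, -280.0], [625.0, -233.0]]
scene 30 [ 634.5 -256.7] [[633.0, -286.0], [636.0, -227.0]]
top 90 [ 528.4 -255.4] [[529.0, -239.0], [528.0, -271.0]]
top 70 [ 514.3 -254.8] [[515.0, -234.0], [514.0, -276.0]]
top 50 [ 502.2 -253.6] [[503.0, -228.0], [501.0, -280.0]]
top 30 [ 492.9 -253.7] [[494.0, -224.0], [492.0, -284.0]]
```

Run:
```python
from rig import r,sign_off
s=r.sense();print(s['clock'],s['contact_force'],s['qvel'].max());print(sign_off())
```

```text
39.825 [ 0.14497641 -0.10469327  0.7357113 ] 0.008525809224877655
the job is handed in; nothing more can be done
None
```

The four stones are stacked on the wooden rack, largest at the bottom, lying lengthways along it. The job was handed in at about 39.8 s of the 136 s allowed, and the interface reports no verdict.

- **Order:** I put the largest stone on the rack, swung the clamp bar up (to about 1.4 rad by the handle's position) and left it there. I then slid the second stone out towards the open end and re-gripped it at its middle before placing it. The third and fourth stones followed. Each stone was lowered in small steps until the force reading showed contact, about 5–8 N, before I released it.
- **Stack checks:** In the last pictures the four centres agree to within about 2 mm along the rack in both views. Across the rack they agree to 2–3 mm at most, by my hand-picked corners. The largest stone measured within about 0.1° of the rack's direction. The smaller ones were set down with the gripper turned to the same angle.
- **Other checks:** The clamp bar is still up and the oil bottle is standing. The gripper is well clear and touching nothing.
- **Disagreement:** The two cameras differ by 1.5–2.5 mm in absolute position. I followed the top camera sideways because it matched the gripper's own readings. The jig's sideways position also came out about 2.5 mm different depending on whether I measured its plate or the stone in it. That did not matter because the gripper centred on the stone.

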